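Put the scanner lenses back in their own docks

ROBOT

A 6-joint arm with a two-finger parallel gripper is mounted at the origin on the work surface. World frame = base frame: x ahead of the robot, y to its left, z up, the work surface at z = 0. Lengths are in m, angles in rad, forces in N, time in s.
With the tool pointing down it reaches from about 0.275 to 0.875 m from the base axis. Payload 12.5 kg.
Tool frame: the origin (TCP) lies between the finger pads; the fingertips stand r.nose_length ahead of it and the grasp point (between the pads) lies 3 mm ahead of it (r.nose_length is the distance from the TCP to the fingertips, in m); z points along the fingers, y is the line along which they close (so a half turn about z gives the same grasp; the last joint's range is limited). The gripper opens to 85 mm and grips with 20 to 120 N. Pads are 22 mm wide; open, the fingers measure 114 mm over their backs; the gripper's body (76 mm by 85 mm) begins 54 mm behind the grasp point. The pads swing forward as they close: fully open they stand 13 mm farther back than shut.
Start: joints at [1.055, 0.351, 1.652, -0, 1.139, -0.085], TCP at [0.23, 0.5, 0.253] pointing down, gripper open.
Joint ranges: [-2.75, 2.75], [-0.79, 2.1], [0.01, 2.65], [-1.57, 4.71], [0.07, 3.14], [-2.87, 2.87]. Speed limits (rad/s): [2.22, 2.22, 2.79, 3.14, 3.14, 3.14].

INTERFACE

Orientations are given as a unit quaternion [x, y, z, w].
In Python, from rig import r, optics, job, boxes_of, place_of gives the robot as it stands.
- The arm moves only by the tool step_arm, never from a script. Its argument "targets" is a list of rows, each a list of 7 numbers: the shift along the tool's x, y, z in mm, then the turn, a rotation vector about the tool's x, y, z in degrees, then the closure, from -1 (fully open) to 1 (shut). A call has 1 to 8 rows; each row shifts and turns the commanded pose from where the row before left it, along the tool's axes as they then stand; what a row does not reach is not made up. A row lasts 1/12 s, in which the tool goes at most 41.7 mm and 7.16 degrees, less where a joint would pass 70% of its speed; a pose out of reach is approached as far as the arm can. A call with a gripper value outside its range is refused whole. The fingers move at their own pace and stop on an object; the grip force is fixed at half the most. Time passes only in rows, so rows that do not move let the fingers close. It gives the time, the measured TCP pose, the force, the opening and the grip force at its end, in the units of the state.
- r.observe(): the state, without advancing time (a new reading comes with each control period).
- optics.capture(name): name is "scene" or "top" or "wrist"; returns a dict with "img" (480x640x3 uint8, blue, green, red), "mtx" (3x3 intrinsics, pixels), "k1" (the pictures are not rectified: a ray, as slopes to the right and down, at radius r is drawn at 1 + k1 r^2 times it, then the intrinsics apply), "world_to_cam" (4x4, takes a point from world to camera coordinates). Camera axes: x right, y up, looking along -z (the intrinsics and any distortion apply to the point x, -y, -z); pixel columns grow to the right and rows downward; lengths in m; the calibration is good to about 2 mm. A picture is of the moment at which its call begins. There is no depth.
- job.sign_off(): hands the job in; it is judged then, once.
Trained networks look in a picture, given as the dict that the camera call returned (one of the last four; its "shot" number tells which), for a name from the list of things; names that differ only in an ending like _2 or _b are one class to them, and where a whole thing is asked for, a point or a joint stands for the part that bears it (a point fixed in the world has none). Each returns a list of dicts, best first, with "confidence" (0 to 1); they miss things now and then, are a little off and sometimes report something else, mostly with a low value. They report only what shows in the picture. A call takes as long as a camera call.
- boxes_of(picture, query): "at" ([x, y, z] in m, in the coordinates of the camera as it stood for that picture, good to about 4 mm: the middle of the surface that is visible of it).
- place_of(picture, query): "at" ([x, y, z] in m, in the coordinates of the camera as it stood for that picture, good to about 4 mm: a listed point, or the origin of a listed thing).
The state is a dict: "clock": time; "q": joint angles; "qvel": joint speeds; "joint_torque": joint torques, N m; "ee_pos": TCP position; "tool_rot": TCP orientation; "contact_force": force on the tool from outside, world axes, zero at the start; "ft_torque": the same for the moment, N m; "opening": finger opening in m; "finger_force": force on a finger pad.
Only numpy, scipy, OpenCV 4.12 (cv2) and the standard library are available. Lean on these libraries where they do the work, as an engineer would, in place of code of your own. Each camera call takes 0.05 s, during which the arm holds its last target. There are 200 camera calls.

TASK

The four lens barrels of the eye scanner all stand in the wrong docks: put each one into the dock with the ring of its own colour, upright with the glass up and its foot flat on the seat inside the ring, and let go of all of them. Each dock takes only one lens, so use the empty grey pad to park a lens while you make room. Set every lens down gently, never dropping one, and never stand or lay one on the bare counter.

Things in the scene. Friction and masses are not known exactly. Their poses are not given: they have to be found in the camera images.
- blue_lens_center (a point): Loose blue lens barrel: upright cylinder, 64 mm tall, about 150 g (100 to 210 g); lower 20 mm black and 42 mm across, the blue sleeve above it 44 mm across, with a dark round glass in its blue top. This point is its centre, on its axis and half-way up (32 mm above its foot); z points along the axis to the glass. It starts upright in the dock of another colour.
- yellow_lens_center (a point): Loose yellow lens barrel: upright cylinder, 64 mm tall, about 150 g (100 to 210 g); lower 20 mm black and 42 mm across, the yellow sleeve above it 44 mm across, with a dark round glass in its yellow top. This point is its centre, on its axis and half-way up (32 mm above its foot); z points along the axis to the glass. It starts upright in the dock of another colour.
- red_lens_center (a point): Loose red lens barrel: upright cylinder, 64 mm tall, about 150 g (100 to 210 g); lower 20 mm black and 42 mm across, the red sleeve above it 44 mm across, with a dark round glass in its red top. This point is its centre, on its axis and half-way up (32 mm above its foot); z points along the axis to the glass. It starts upright in the dock of another colour.
- green_lens_center (a point): Loose green lens barrel: upright cylinder, 64 mm tall, about 150 g (100 to 210 g); lower 20 mm black and 42 mm across, the green sleeve above it 44 mm across, with a dark round glass in its green top. This point is its centre, on its axis and half-way up (32 mm above its foot); z points along the axis to the glass. It starts upright in the dock of another colour.
- blue_seat (a point): Dock for the blue lens, fixed to the counter: white disc 86 mm across with a raised blue ring, 82 mm across outside, 62 mm inside, 5 mm high, around a flat round seat. This point is the centre of the seat, 8 mm above the counter (ring top 13 mm above it); z up. A lens fully seated has its foot flat on the seat, so its centre is 32 mm above this point.
- yellow_seat (a point): Dock for the yellow lens, fixed to the counter: white disc 86 mm across with a raised yellow ring, 82 mm across outside, 62 mm inside, 5 mm high, around a flat round seat. This point is the centre of the seat, 8 mm above the counter (ring top 13 mm above it); z up. A lens fully seated has its foot flat on the seat, so its centre is 32 mm above this point.
- red_seat (a point): Dock for the red lens, fixed to the counter: white disc 86 mm across with a raised red ring, 82 mm across outside, 62 mm inside, 5 mm high, around a flat round seat. This point is the centre of the seat, 8 mm above the counter (ring top 13 mm above it); z up. A lens fully seated has its foot flat on the seat, so its centre is 32 mm above this point.
- green_seat (a point): Dock for the green lens, fixed to the counter: white disc 86 mm across with a raised green ring, 82 mm across outside, 62 mm inside, 5 mm high, around a flat round seat. This point is the centre of the seat, 8 mm above the counter (ring top 13 mm above it); z up. A lens fully seated has its foot flat on the seat, so its centre is 32 mm above this point.
- pad_top (a point): Parking pad: flat plain grey disc without ring, 84 mm across and 8 mm high, fixed to the counter, empty at the start. This point is the centre of its top, 8 mm above the counter; z up. A lens standing on it has its centre 32 mm above this point.

How it is judged:
On the way:
1. a lens has been parked upright on the grey pad and let go there (((horizontal distance between blue_lens_center and pad_top below 0.035 m and z of blue_lens_center in the frame of pad_top between 0.029 and 0.0345 m and angle between blue_lens_center's own z axis and vertical below 0.08 rad and contact force between the fingers and blue_lens below 0.05 N) or (horizontal distance between yellow_lens_center and pad_top below 0.035 m and z of yellow_lens_center in the frame of pad_top between 0.029 and 0.0345 m and angle between yellow_lens_center's own z axis and vertical below 0.08 rad and contact force between the fingers and yellow_lens below 0.05 N) or (horizontal distance between red_lens_center and pad_top below 0.035 m and z of red_lens_center in the frame of pad_top between 0.029 and 0.0345 m and angle between red_lens_center's own z axis and vertical below 0.08 rad and contact force between the fingers and red_lens below 0.05 N) or (horizontal distance between green_lens_center and pad_top below 0.035 m and z of green_lens_center in the frame of pad_top between 0.029 and 0.0345 m and angle between green_lens_center's own z axis and vertical below 0.08 rad and contact force between the fingers and green_lens below 0.05 N))), for 0.2 s.
At the end, for the whole second after the job is handed in: Each of the four lenses stands upright (within 0.08 rad) and at rest in the dock of its own colour, its axis within 12 mm of the middle of the seat and its foot flat on the seat (centre 29 to 34.5 mm above it) (horizontal distance between blue_lens_center and blue_seat below 0.012 m and z of blue_lens_center in the frame of blue_seat between 0.029 and 0.0345 m and angle between each of blue_lens_center, yellow_lens_center, red_lens_center, green_lens_center's own z axis and vertical below 0.08 rad and linear speed of each of blue_lens, yellow_lens, red_lens, green_lens below 0.02 m/s and angular speed of each of blue_lens, yellow_lens, red_lens, green_lens below 0.2 rad/s and horizontal distance between yellow_lens_center and yellow_seat below 0.012 m and z of yellow_lens_center in the frame of yellow_seat between 0.029 and 0.0345 m and horizontal distance between red_lens_center and red_seat below 0.012 m and z of red_lens_center in the frame of red_seat between 0.029 and 0.0345 m and horizontal distance between green_lens_center and green_seat below 0.012 m and z of green_lens_center in the frame of green_seat between 0.029 and 0.0345 m); the robot touches nothing.
It fails at once if a lens stands or lies on the bare counter (its centre lower than 34 mm above the counter) (height (world z) of any of blue_lens_center, yellow_lens_center, red_lens_center, green_lens_center below 0.034 m).
It fails at once if a lens is dropped (faster than 0.5 m/s while no finger touches it: a fall of more than about 13 mm) ((linear speed of blue_lens above 0.5 m/s and contact force between the fingers and blue_lens below 0.01 N) or (linear speed of yellow_lens above 0.5 m/s and contact force between the fingers and yellow_lens below 0.01 N) or (linear speed of red_lens above 0.5 m/s and contact force between the fingers and red_lens below 0.01 N) or (linear speed of green_lens above 0.5 m/s and contact force between the fingers and green_lens below 0.01 N)).
It also fails if it takes over 141 s, if anything falls off the work surface, if the arm or the gripper's body presses on something with over 40 N, if the wrist force passes 120 N, or if a joint passes its speed limit or range.

## Working session

There is one attempt and no reset: what is moved stays moved. The work goes in short steps, Python scripts to look and compute and a tool call to move; the robot and the scene stay as the last step left them, time stands still between calls to the robot, and variables do not carry over. Pictures are saved under pics/ and viewed, at most 14 in all, crops included, and the job is handed in when it is done.

Besides the shell and the picture viewer there is one more tool, called after ">>>" by a JSON object that holds its "fn" and its "kwargs", one argument or row to a line. step_arm: Moves the arm, as the interface text tells. Its arguments: {"type":"object","properties":{"targets":{"type":"array","items":{"type":"array","items":{"type":"number"}}}},"required":["targets"]}

```bash
mkdir -p pics
cat > h.py <<'E'
import numpy as np, cv2
from rig import r, optics, job, boxes_of, place_of
L=['blue','yellow','red','green']
def world(p,a):
    return (np.linalg.inv(p['world_to_cam'])@np.r_[a,1])[:3]
def proj(p,w):
    c=(np.array(p['world_to_cam'])@np.r_[w,1])[:3]; s=np.array([c[0],-c[1]])/-c[2]
    s=s*(1+p['k1']*(s@s)); return (np.array(p['mtx'])@np.r_[s,1])[:2]
E
python3 - <<'E'
from h import *
print(r.observe(), r.nose_length)
for c in ['scene','top']:
    p=optics.capture(c); cv2.imwrite(f'pics/{c}0.png',p['img'])
    print(c,np.round(np.linalg.inv(p['world_to_cam'])[:3,3],3))
    for n in [l+'_lens_center' for l in L]+[l+'_seat' for l in L]+['pad_top']:
        d=place_of(p,n)
        print(n,[(np.round(world(p,x['at']),3).tolist(),round(x['confidence'],2),proj(p,world(p,x['at'])).round().tolist()) for x in d[:2]])
E
```

```text
{'clock': 0.0, 'q': array([ 1.05538222e+00,  3.51226402e-01,  1.65242223e+00,  2.98197264e-06,
        1.13909049e+00, -8.46482604e-02]), 'qvel': array([-0.0004417 , -0.00036598,  0.00066056, -0.00064941,  0.00181352,
       -0.0011823 ]), 'joint_torque': array([ 9.45239663e-04, -5.06113064e+01, -2.91403860e+01, -4.84076054e-05,
        4.55050947e-03, -3.41860436e-05]), 'ee_pos': array([0.22951272, 0.49949173, 0.2527645 ]), 'tool_rot': array([ 2.13722095e-01,  9.76894333e-01, -5.47227620e-04, -1.70713181e-04]), 'contact_force': array([ 1.15043462, -0.59486305, -0.39553086]), 'ft_torque': array([ 0.05201921, -0.01626373,  0.00693533]), 'finger_force': 0.0, 'opening': 0.08551407735057523} 0.022
scene [0.986 0.308 0.741]
blue_lens_center [([0.665, 0.167, 0.037], 0.69, [362.0, 352.0])]
yellow_lens_center [([0.452, -0.248, 0.036], 0.94, [241.0, 166.0])]
red_lens_center [([0.627, -0.156, 0.036], 0.63, [217.0, 242.0]), ([0.465, 0.217, 0.013], 0.31, [446.0, 285.0])]
green_lens_center [([0.438, -0.007, 0.041], 0.75, [345.0, 210.0])]
blue_seat [([0.436, -0.008, 0.01], 0.88, [345.0, 220.0])]
y
[... 202 characters left out ...]
.008], 0.68, [446.0, 288.0]), ([0.663, 0.168, 0.038], 0.27, [363.0, 351.0])]
top [0.468 0.015 0.943]
blue_lens_center [([0.659, 0.17, 0.037], 0.92, [215.0, 173.0])]
yellow_lens_center [([0.459, -0.244, 0.039], 0.6, [482.0, 300.0]), ([0.453, -0.25, 0.006], 0.26, [480.0, 303.0])]
red_lens_center [([0.619, -0.163, 0.039], 0.87, [427.0, 198.0])]
green_lens_center [([0.439, -0.01, 0.039], 0.83, [331.0, 314.0])]
blue_seat [([0.436, -0.014, 0.008], 0.85, [333.0, 315.0])]
yellow_seat [([0.631, -0.161, 0.006], 0.64, [421.0, 193.0])]
red_seat [([0.454, -0.251, 0.005], 0.61, [480.0, 303.0])]
green_seat [([0.665, 0.165, 0.006], 0.6, [221.0, 174.0])]
pad_top [([0.46, 0.216, 0.009], 0.66, [187.0, 301.0])]
```

View pics/scene0.png

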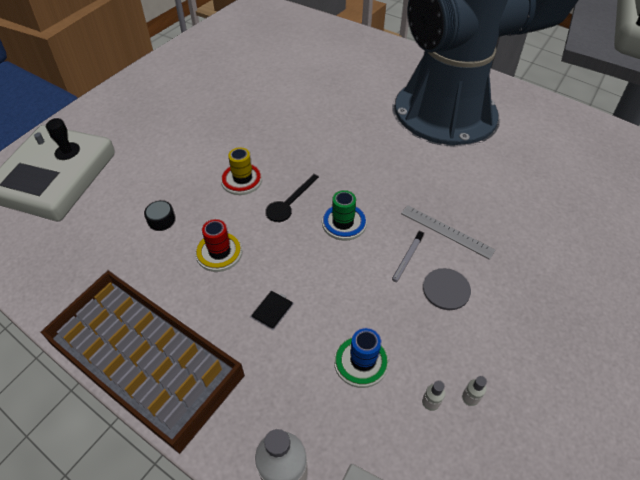

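View pics/top0.png

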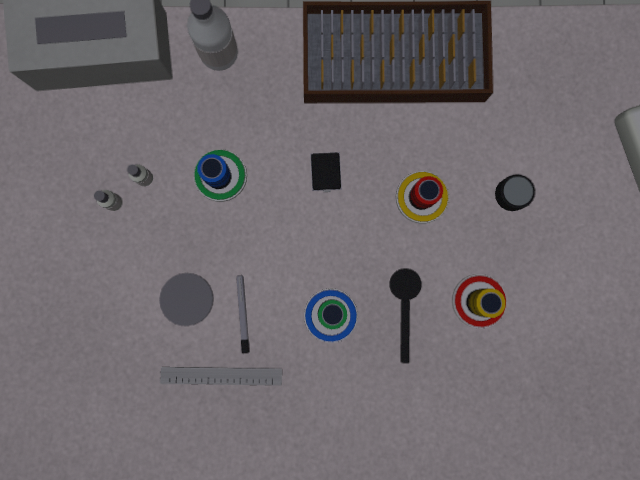

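The blue and green lenses are swapped, and so are yellow and red. The pad is empty at top pixel (187,300). Docks in the top view: green (220,175), yellow (422,197), blue (331,315), red (480,301). I'll refine these by fitting the rings in both views.

```bash
cat >> h.py <<'E'
hue={'blue':(100,130),'yellow':(20,35),'red':None,'green':(45,85)}
def mask(img,l):
    h=cv2.cvtColor(img,cv2.COLOR_BGR2HSV); H=h[...,0]
    m=((H<8)|(H>172)) if l=='red' else (H>=hue[l][0])&(H<=hue[l][1])
    return (m&(h[...,1]>120)&(h[...,2]>50)).astype(np.uint8)
def ray(p,uv):
    k=np.array([p['k1'],0,0,0,0.]); s=cv2.undistortPoints(np.array([[uv]],float),np.array(p['mtx']),k)[0,0]
    T=np.linalg.inv(p['world_to_cam']); d=T[:3,:3]@np.array([s[0],-s[1],-1]); return T[:3,3],d
def onz(p,uv,z):
    o,d=ray(p,uv); return o+d*(z-o[2])/d[2]
def tri(a,b):
    A=[];B=[]
    for o,d in (a,b):
        d=d/np.linalg.norm(d); P=np.eye(3)-np.outer(d,d); A.append(P);B.append(P@o)
    return np.linalg.lstsq(np.vstack(A),np.hstack(B),rcond=None)[0]
def blob(p,m,w,rad):
    """mask pixels around projected world point -> hull ellipse"""
    c=proj(p,w); z=np.zeros_like(m); cv2.circle(z,tuple(int(round(v)) for v in c),rad,1,-1)
    pts=cv2.findNonZero(m*z); return None if pts is None or len(pts)<30 else cv2.fitEllipse(cv2.convexHull(pts))
E
python3 - <<'E'
from h import *
seat={'blue':(.436,-.011,.013),'yellow':(.629,-.163,.013),'red':(.455,-.249,.013),'green':(.664,.168,.013)}
P=[optics.capture(c) for c in('scene','top')]
for l in L:
    e=[blob(p,mask(p['img'],l),seat[l],32) for p in P]
    print(l,[np.round(np.r_[x[0],x[1]],1).tolist() for x in e],tri(ray(P[0],e[0][0]),ray(P[1],e[1][0])).round(4),onz(P[0],e[0][0],.013).round(4),onz(P[1],e[1][0],.013).round(4))
# pad: grey disc darker than the counter
e=[]
for p in P:
    c=proj(p,(.463,.218,.008)); g=cv2.cvtColor(p['img'],6); z=np.zeros_like(g); cv2.circle(z,tuple(int(v) for v in c),34,1,-1)
    ct,_=cv2.findContours(cv2.medianBlur(((g<105)*z).astype(np.uint8),5),0,1); ct=max(ct,key=cv2.contourArea); e.append(cv2.fitEllipse(cv2.convexHull(ct)))
print('pad',e,tri(ray(P[0],e[0][0]),ray(P[1],e[1][0])).round(4),[onz(p,x[0],.008).round(4) for p,x in zip(P,e)])
lens={'blue':(.662,.168,.072),'yellow':(.455,-.247,.072),'red':(.623,-.160,.072),'green':(.438,-.008,.072)}
# dark glass in top
for l in L:
    o=[]
    for p in P:
        c=proj(p,lens[l]);m=cv2.cvtColor(p['img'],cv2.COLOR_BGR2HSV); g=mask(p['img'],l); z=np.zeros_like(g); cv2.circle(z,tuple(int(v) for v in c),18,1,-1)
        ct,hi=cv2.findContours(g*z,cv2.RETR_CCOMP,cv2.CHAIN_APPROX_NONE)
        hs=[k for k,h in zip(ct,hi[0]) if h[3]>=0 and len(k)>=8]
        o.append(cv2.fitEllipse(max(hs,key=cv2.contourArea)) if hs else None)
    print(l,o, tri(ray(P[0],o[0][0]),ray(P[1],o[1][0])).round(4) if all(o) else '',[onz(p,x[0],.072).round(4) for p,x in zip(P,o) if x])
E
```

```text
blue [[344.1, 219.7, 32.1, 41.8], [330.5, 315.4, 50.8, 51.0]] [ 0.4349 -0.0106  0.0075] [ 0.4388 -0.0079  0.013 ] [ 0.4352 -0.0107  0.013 ]
yellow [[217.9, 249.4, 34.9, 44.1], [422.5, 196.3, 49.0, 49.9]] [ 0.6259 -0.1617  0.0088] [ 0.6278 -0.1586  0.013 ] [ 0.6254 -0.1612  0.013 ]
red [[240.8, 176.7, 27.2, 38.6], [480.1, 300.9, 49.7, 51.3]] [ 0.4563 -0.2496  0.0079] [ 0.4597 -0.2451  0.013 ] [ 0.4567 -0.2488  0.013 ]
green [[361.0, 360.1, 46.0, 51.0], [219.2, 174.3, 49.0, 49.4]] [0.6637 0.1677 0.0075] [0.6661 0.1688 0.013 ] [0.6626 0.1669 0.013 ]
pad [((446.241943359375, 289.02606201171875), (41.073204040527344, 48.575523376464844), 109.27845764160156), ((186.1007080078125, 298.9531555175781), (53.32767868041992, 54.934757232666016), 55.60650634765625)] [4.630e-01 2.197e-01 4.000e-04] [array([0.4684, 0.2207, 0.008 ]), array([0.4631, 0.2181, 0.008 ])]
blue [((366.1808776855469, 340.3434753417969), (20.03940773010254, 23.178726196289062), 99.90121459960938), ((211.36598205566406, 167.60565185546875), (21.43316078186035, 22.310686111450195), 76.1777114868164)] [0.6607 0.1695 0.0709] [ar
[... 296 characters left out ...]
.0702] [array([ 0.4556, -0.2455,  0.072 ]), array([ 0.4548, -0.2476,  0.072 ])]
red [((213.81417846679688, 227.7207794189453), (14.772933006286621, 19.95561981201172), 76.58358001708984), ((428.5782470703125, 189.7721710205078), (21.76388168334961, 22.049917221069336), 116.10380554199219)] [ 0.6251 -0.159   0.0715] [array([ 0.6252, -0.1582,  0.072 ]), array([ 0.6253, -0.1594,  0.072 ])]
green [((343.7545471191406, 198.12648010253906), (14.056463241577148, 19.14113998413086), 95.6392593383789), ((332.1979064941406, 314.13140869140625), (22.677011489868164, 23.338796615600586), 177.635986328125)] [ 0.439  -0.0115  0.0705] [array([ 0.4401, -0.0106,  0.072 ]), array([ 0.4391, -0.0116,  0.072 ])]
```

>>> {"fn": "step_arm", "kwargs": {
  "targets": [
    [0, 0, 0, 0, 0, -6.17, -1],
    [0, 0, 0, 0, 0, -6.17, -1],
    [0, 0, 0, 0, 0, -6.17, -1],
    [0, 0, 0, 0, 0, -6.17, -1],
    [0, 0, 0, 0, 0, 0, -1]
  ]
}}

```text
clock: 1.52
ee_pos: [0.2297, 0.4997, 0.2533]
tool_rot: [-0.002, 1.0, 0.0, 0.0]
contact_force: [0.7, -0.3, -0.4]
opening: 0.0855
finger_force: 0.0
```

Two-view heights fit the text: rings 7.5–9 mm (nominal 13), pad 0.4 mm (nominal 8), lens tops 70–71.5 mm (nominal 72). Positions agree to about 3 mm between views, so I'll go to the blue lens.

>>> {"fn": "step_arm", "kwargs": {
  "targets": [
    [-27, -21, 6, 0, 0, 0, -1],
    [-27, -21, 6, 0, 0, 0, -1],
    [-27, -21, 6, 0, 0, 0, -1],
    [-27, -21, 6, 0, 0, 0, -1],
    [-27, -21, 6, 0, 0, 0, -1],
    [-27, -21, 6, 0, 0, 0, -1],
    [-27, -21, 6, 0, 0, 0, -1],
    [-27, -21, 6, 0, 0, 0, -1]
  ]
}}

```text
clock: 2.18
ee_pos: [0.4468, 0.3305, 0.2051]
tool_rot: [0.002, 1.0, 0.0, 0.0]
contact_force: [-0.3, 0.4, -0.3]
opening: 0.0856
finger_force: 0.0
```

>>> {"fn": "step_arm", "kwargs": {
  "targets": [
    [-27, -21, 6, 0, 0, 0, -1],
    [-27, -21, 6, 0, 0, 0, -1],
    [-27, -21, 6, 0, 0, 0, -1],
    [-27, -21, 6, 0, 0, 0, -1],
    [-27, -21, 6, 0, 0, 0, -1],
    [-27, -20, 6, 0, 0, 0, -1],
    [-20, -17, 0, 0, 0, 0, -1],
    [0, 0, 0, 0, 0, 0, -1]
  ]
}}

```text
clock: 2.85
ee_pos: [0.6305, 0.1863, 0.1686]
tool_rot: [0.004, 1.0, -0.0, 0.0]
contact_force: [-0.3, -0.2, 0.3]
opening: 0.0853
finger_force: 0.0
```

Run:
```python
from h import *
s=r.observe();print(s['ee_pos'],s['tool_rot'])
p=optics.capture('wrist'); cv2.imwrite('pics/w0.png',p['img'])
for n in ['blue_lens_center','green_seat']:
    print(n,[(world(p,x['at']).round(4),round(x['confidence'],2)) for x in place_of(p,n)])
```

```text
[0.63053674 0.18631597 0.16861359] [ 3.68400713e-03  9.99993101e-01 -3.05993832e-04  3.65038266e-04]
blue_lens_center [(array([0.6633, 0.1673, 0.0397]), 0.72)]
green_seat []
```

View pics/w0.png

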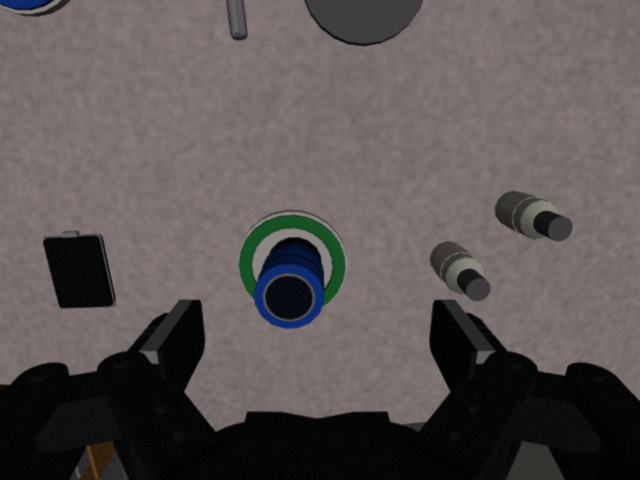

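The wrist view shows the blue lens, with its glass at (289,296), in the green ring at (291,262). The network puts it at (0.663, 0.167), which agrees with my estimate. The tool stopped short, so I'll correct that and descend.

>>> {"fn": "step_arm", "kwargs": {
  "targets": [
    [-16, -9, 0, 0, 0, 0, -1],
    [-15, -9, 0, 0, 0, 0, -1],
    [0, 0, 0, 0, 0, 0, -1],
    [0, 0, 0, 0, 0, 0, -1]
  ]
}}

```text
clock: 3.33
ee_pos: [0.6581, 0.1724, 0.1693]
tool_rot: [0.0, 1.0, 0.0, -0.0]
contact_force: [-0.3, 0.8, 0.4]
opening: 0.0853
finger_force: 0.0
```

>>> {"fn": "step_arm", "kwargs": {
  "targets": [
    [-4, -4, 20, 0, 0, 0, -1],
    [0, 0, 30, 0, 0, 0, -1],
    [0, 0, 30, 0, 0, 0, -1],
    [0, 0, 20, 0, 0, 0, -1],
    [0, 0, 10, 0, 0, 0, -1],
    [0, 0, 0, 0, 0, 0, -1],
    [0, 0, 0, 0, 0, 0, -1]
  ]
}}

```text
clock: 3.92
ee_pos: [0.6625, 0.1684, 0.0601]
tool_rot: [-0.0, 1.0, 0.0, 0.0]
contact_force: [1.1, -0.0, 1.4]
opening: 0.0856
finger_force: 0.0
```

>>> {"fn": "step_arm", "kwargs": {
  "targets": [
    [0, 0, 4, 0, 0, 0, -1],
    [0, 0, 0, 0, 0, 0, 1],
    [0, 0, 0, 0, 0, 0, 1],
    [0, 0, 0, 0, 0, 0, 1],
    [0, 0, 0, 0, 0, 0, 1],
    [0, 0, 0, 0, 0, 0, 1],
    [0, 0, 0, 0, 0, 0, 1],
    [0, 0, 0, 0, 0, 0, 1]
  ]
}}

```text
clock: 4.58
ee_pos: [0.6631, 0.1678, 0.0562]
tool_rot: [0.0, 1.0, 0.0, 0.001]
contact_force: [-1.3, -0.2, 5.8]
opening: 0.0429
finger_force: 60.9
```

>>> {"fn": "step_arm", "kwargs": {
  "targets": [
    [0, 0, -6, 0, 0, 0, 1],
    [0, 0, -15, 0, 0, 0, 1],
    [0, 0, -25, 0, 0, 0, 1],
    [0, 0, -30, 0, 0, 0, 1],
    [0, 0, -25, 0, 0, 0, 1],
    [10, 3, -10, 0, 0, 0, 1],
    [20, 5, 0, 0, 0, 0, 1],
    [30, 8, 0, 0, 0, 0, 1]
  ]
}}

```text
clock: 5.25
ee_pos: [0.6034, 0.1833, 0.1682]
tool_rot: [0.001, 1.0, 0.0, 0.002]
contact_force: [0.7, 1.4, -1.7]
opening: 0.0428
finger_force: 61.1
```

>>> {"fn": "step_arm", "kwargs": {
  "targets": [
    [30, 8, 0, 0, 0, 0, 1],
    [30, 8, 0, 0, 0, 0, 1],
    [30, 8, 0, 0, 0, 0, 1],
    [25, 6, 0, 0, 0, 0, 1],
    [15, 4, 0, 0, 0, 0, 1],
    [8, 2, 0, 0, 0, 0, 1],
    [0, 0, 0, 0, 0, 0, 1],
    [0, 0, 0, 0, 0, 0, 1]
  ]
}}

```text
clock: 5.92
ee_pos: [0.4654, 0.2198, 0.167]
tool_rot: [-0.0, 1.0, 0.0, 0.001]
contact_force: [0.1, -0.4, -1.0]
opening: 0.043
finger_force: 61.1
```

Run:
```python
from h import *
s=r.observe();print(s['ee_pos'],s['tool_rot'])
p=optics.capture('wrist'); cv2.imwrite('pics/w1.png',p['img'])
for n in ['blue_lens_center','pad_top','green_seat']:
    print(n,[(world(p,x['at']).round(4),round(x['confidence'],2)) for x in place_of(p,n)])
```

```text
[0.46537192 0.21981881 0.16699768] [-1.21899060e-04  9.99999753e-01  1.82341657e-04  6.67840125e-04]
blue_lens_center []
pad_top []
green_seat []
```

View pics/w1.png

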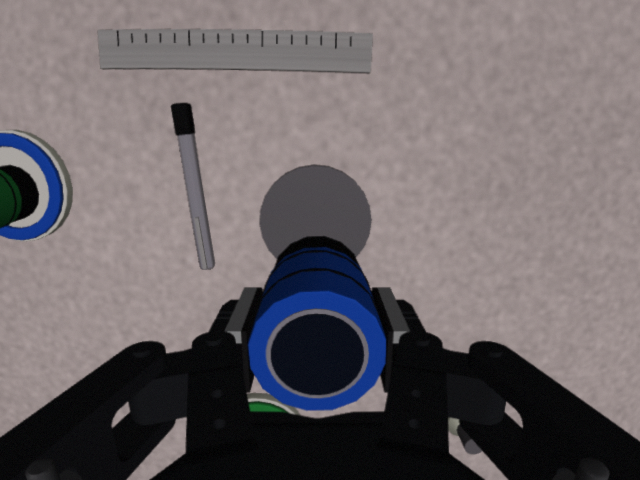

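The blue lens is held upright with its glass at (317,353), and the pad is centred below it at (316,218). I'll lower it, slowing near the pad.

>>> {"fn": "step_arm", "kwargs": {
  "targets": [
    [0, 0, 20, 0, 0, 0, 1],
    [0, 0, 30, 0, 0, 0, 1],
    [0, 0, 28, 0, 0, 0, 1],
    [0, 0, 18, 0, 0, 0, 1],
    [0, 0, 8, 0, 0, 0, 1],
    [0, 0, 3, 0, 0, 0, 1],
    [0, 0, 1, 0, 0, 0, 1],
    [0, 0, 1, 0, 0, 0, 1]
  ]
}}

```text
clock: 6.78
ee_pos: [0.4654, 0.2199, 0.0582]
tool_rot: [0.0, 1.0, 0.0, 0.001]
contact_force: [0.4, 0.1, -1.6]
opening: 0.0426
finger_force: 61.2
```

>>> {"fn": "step_arm", "kwargs": {
  "targets": [
    [0, 0, 1, 0, 0, 0, 1],
    [0, 0, 0, 0, 0, 0, 1]
  ]
}}

```text
clock: 6.95
ee_pos: [0.4651, 0.2199, 0.057]
tool_rot: [0.0, 1.0, 0.0, 0.001]
contact_force: [-0.4, -0.5, -2.3]
opening: 0.0427
finger_force: 61.2
```

>>> {"fn": "step_arm", "kwargs": {
  "targets": [
    [0, 0, 0.5, 0, 0, 0, 1],
    [0, 0, 0, 0, 0, 0, 1]
  ]
}}

```text
clock: 7.12
ee_pos: [0.4648, 0.2198, 0.0562]
tool_rot: [0.0, 1.0, 0.0, 0.0]
contact_force: [-0.4, 0.5, -2.7]
opening: 0.0428
finger_force: 61.2
```

>>> {"fn": "step_arm", "kwargs": {
  "targets": [
    [0, 0, 0.5, 0, 0, 0, 1],
    [0, 0, 0, 0, 0, 0, 1]
  ]
}}

```text
clock: 7.28
ee_pos: [0.4648, 0.2198, 0.0561]
tool_rot: [-0.0, 1.0, 0.0, 0.0]
contact_force: [-4.0, -1.5, 9.6]
opening: 0.043
finger_force: 62.2
```

>>> {"fn": "step_arm", "kwargs": {
  "targets": [
    [0, 0, 0.5, 0, 0, 0, 1],
    [0, 0, 0, 0, 0, 0, 1]
  ]
}}

```text
clock: 7.45
ee_pos: [0.4649, 0.2198, 0.0561]
tool_rot: [-0.0, 1.0, 0.0, 0.0]
contact_force: [-5.4, -2.6, 16.7]
opening: 0.0424
finger_force: 62.9
```

Contact at z=0.056, as expected. Release and lift, then on to the green lens at (0.439, -0.011).

>>> {"fn": "step_arm", "kwargs": {
  "targets": [
    [0, 0, 0, 0, 0, 0, 0.4],
    [0, 0, 0, 0, 0, 0, -0.2],
    [0, 0, 0, 0, 0, 0, -1],
    [0, 0, 0, 0, 0, 0, -1],
    [0, 0, 0, 0, 0, 0, -1],
    [0, 0, 0, 0, 0, 0, -1],
    [0, 0, -10, 0, 0, 0, -1],
    [0, 0, -25, 0, 0, 0, -1]
  ]
}}

```text
clock: 8.12
ee_pos: [0.4632, 0.2192, 0.0884]
tool_rot: [0.0, 1.0, -0.001, -0.002]
contact_force: [-0.1, 0.0, 1.0]
opening: 0.0854
finger_force: 0.0
```

>>> {"fn": "step_arm", "kwargs": {
  "targets": [
    [0, 0, -35, 0, 0, 0, -1],
    [0, 0, -30, 0, 0, 0, -1],
    [2, -15, -10, 0, 0, 0, -1],
    [4, -30, 0, 0, 0, 0, -1],
    [4, -35, 0, 0, 0, 0, -1],
    [4, -35, 0, 0, 0, 0, -1],
    [4, -35, 0, 0, 0, 0, -1],
    [4, -35, 0, 0, 0, 0, -1]
  ]
}}

```text
clock: 8.78
ee_pos: [0.4422, 0.0333, 0.1656]
tool_rot: [-0.0, 1.0, -0.0, 0.0]
contact_force: [0.5, 0.3, -0.6]
opening: 0.085
finger_force: 0.0
```

>>> {"fn": "step_arm", "kwargs": {
  "targets": [
    [4, -25, 0, 0, 0, 0, -1],
    [0, -15, 0, 0, 0, 0, -1],
    [0, -6, 0, 0, 0, 0, -1],
    [0, 0, 0, 0, 0, 0, -1],
    [0, 0, 0, 0, 0, 0, -1]
  ]
}}

```text
clock: 9.2
ee_pos: [0.4388, -0.0108, 0.1651]
tool_rot: [0.0, 1.0, 0.0, 0.0]
contact_force: [0.0, 0.1, 0.1]
opening: 0.0855
finger_force: 0.0
```

Run:
```python
from h import *
s=r.observe();print(s['ee_pos'],s['tool_rot'],s['opening'])
p=optics.capture('wrist')
for n in ['green_lens_center','blue_seat']:
    print(n,[(world(p,x['at']).round(4),round(x['confidence'],2)) for x in place_of(p,n)])
p=optics.capture('scene'); cv2.imwrite('pics/s1.png',p['img'][150:450,150:600])
for n in ['blue_lens_center']:
    print(n,[(world(p,x['at']).round(4),round(x['confidence'],2)) for x in place_of(p,n)])
```

```text
[ 0.43875123 -0.01084609  0.16508158] [1.88749446e-04 9.99999966e-01 5.85848242e-05 1.69056329e-04] 0.08548528061424114
green_lens_center []
blue_seat []
blue_lens_center [(array([0.4658, 0.2186, 0.041 ]), 0.93)]
```

View pics/s1.png

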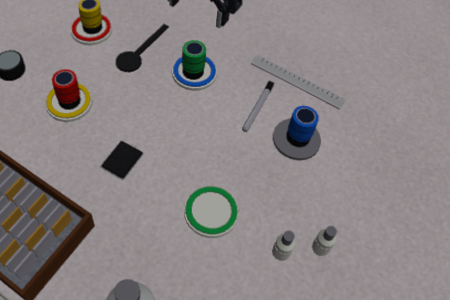

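Blue stands upright on the pad (crop 298,130) and the green dock is free. The tool is over the green lens, so I'll descend and grip.

>>> {"fn": "step_arm", "kwargs": {
  "targets": [
    [0, 0, 20, 0, 0, 0, -1],
    [0, 0, 35, 0, 0, 0, -1],
    [0, 0, 30, 0, 0, 0, -1],
    [0, 0, 18, 0, 0, 0, -1],
    [0, 0, 6, 0, 0, 0, -1],
    [0, 0, 0, 0, 0, 0, -1]
  ]
}}

```text
clock: 9.95
ee_pos: [0.438, -0.0109, 0.0548]
tool_rot: [-0.0, 1.0, 0.0, -0.001]
contact_force: [0.1, -0.3, 0.0]
opening: 0.0851
finger_force: 0.0
```

>>> {"fn": "step_arm", "kwargs": {
  "targets": [
    [0, 0, 0, 0, 0, 0, 1],
    [0, 0, 0, 0, 0, 0, 1],
    [0, 0, 0, 0, 0, 0, 1],
    [0, 0, 0, 0, 0, 0, 1],
    [0, 0, 0, 0, 0, 0, 1],
    [0, 0, 0, 0, 0, 0, 1],
    [0, 0, 0, 0, 0, 0, 1]
  ]
}}

```text
clock: 10.53
ee_pos: [0.4393, -0.0113, 0.057]
tool_rot: [0.0, 1.0, -0.0, 0.001]
contact_force: [-2.2, 1.5, 10.6]
opening: 0.0428
finger_force: 59.4
```

>>> {"fn": "step_arm", "kwargs": {
  "targets": [
    [0, 0, -6, 0, 0, 0, 1],
    [0, 0, -15, 0, 0, 0, 1],
    [0, 0, -25, 0, 0, 0, 1],
    [0, 0, -30, 0, 0, 0, 1],
    [0, 0, -25, 0, 0, 0, 1],
    [-10, 8, -10, 0, 0, 0, 1],
    [-20, 16, 0, 0, 0, 0, 1],
    [-25, 20, 0, 0, 0, 0, 1]
  ]
}}

```text
clock: 11.2
ee_pos: [0.494, 0.0327, 0.1686]
tool_rot: [0.001, 1.0, -0.0, 0.001]
contact_force: [0.4, -0.9, -1.3]
opening: 0.0427
finger_force: 61.0
```

>>> {"fn": "step_arm", "kwargs": {
  "targets": [
    [-25, 20, 0, 0, 0, 0, 1],
    [-25, 20, 0, 0, 0, 0, 1],
    [-25, 20, 0, 0, 0, 0, 1],
    [-25, 20, 0, 0, 0, 0, 1],
    [-25, 20, 0, 0, 0, 0, 1],
    [-20, 16, 0, 0, 0, 0, 1],
    [-10, 8, 0, 0, 0, 0, 1],
    [-5, 4, 0, 0, 0, 0, 1]
  ]
}}

```text
clock: 11.87
ee_pos: [0.6545, 0.1619, 0.1671]
tool_rot: [-0.0, 1.0, 0.0, 0.0]
contact_force: [-0.3, 0.8, -0.7]
opening: 0.043
finger_force: 61.1
```

>>> {"fn": "step_arm", "kwargs": {
  "targets": [
    [-5, 4, 0, 0, 0, 0, 1],
    [0, 0, 0, 0, 0, 0, 1],
    [0, 0, 0, 0, 0, 0, 1]
  ]
}}

```text
clock: 12.12
ee_pos: [0.6582, 0.1643, 0.167]
tool_rot: [0.0, 1.0, -0.0, -0.0]
contact_force: [-0.4, 0.6, -2.3]
opening: 0.0431
finger_force: 61.0
```

Run:
```python
from h import *
s=r.observe();print(s['ee_pos'],s['tool_rot'],s['contact_force'])
p=optics.capture('wrist'); cv2.imwrite('pics/w2.png',p['img'])
for n in ['green_lens_center','green_seat']:
    print(n,[(world(p,x['at']).round(4),round(x['confidence'],2)) for x in place_of(p,n)])
e=blob(p,mask(p['img'],'green'),(.664,.168,.013),80); print(e,proj(p,(.664,.168,.013)))
```

```text
[0.65824924 0.1642805  0.16696706] [ 1.44613557e-04  9.99999978e-01 -8.23997800e-05 -1.30683505e-04] [-0.43440484  0.5997378  -2.3019454 ]
green_lens_center []
green_seat [(array([0.6658, 0.1669, 0.007 ]), 0.73)]
((321.15338134765625, 247.4453125), (115.39759826660156, 140.7389373779297), 176.51902770996094) [321.7852311  234.60986702]
```

View pics/w2.png

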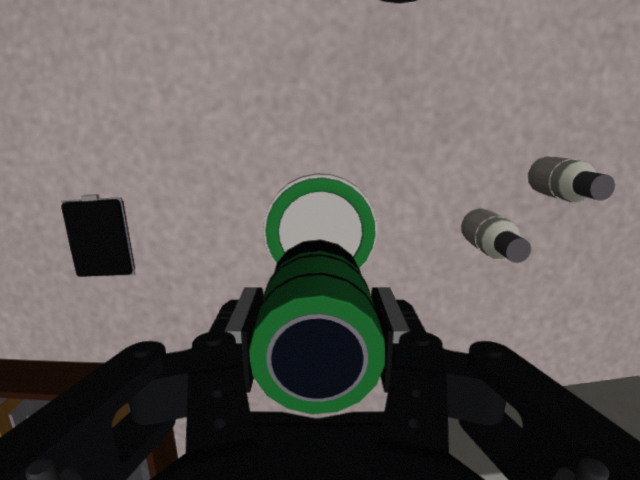

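The green ring is centred at about (320.5,233) and my seat estimate projects to (322,235), so the estimate is confirmed. I'll correct by 6/4 mm and lower.

>>> {"fn": "step_arm", "kwargs": {
  "targets": [
    [-6, 4, 20, 0, 0, 0, 1],
    [0, 0, 30, 0, 0, 0, 1],
    [0, 0, 28, 0, 0, 0, 1],
    [0, 0, 18, 0, 0, 0, 1],
    [0, 0, 7, 0, 0, 0, 1],
    [0, 0, 2, 0, 0, 0, 1],
    [0, 0, 1, 0, 0, 0, 1],
    [0, 0, 1, 0, 0, 0, 1]
  ]
}}

```text
clock: 12.93
ee_pos: [0.6654, 0.1688, 0.0614]
tool_rot: [0.0, 1.0, 0.0, 0.001]
contact_force: [0.2, 0.2, -0.7]
opening: 0.0425
finger_force: 61.1
```

>>> {"fn": "step_arm", "kwargs": {
  "targets": [
    [0, 0, 1, 0, 0, 0, 1],
    [0, 0, 0, 0, 0, 0, 1]
  ]
}}

```text
clock: 13.1
ee_pos: [0.665, 0.1688, 0.0598]
tool_rot: [0.0, 1.0, 0.0, 0.001]
contact_force: [0.0, -0.1, -1.5]
opening: 0.0426
finger_force: 61.1
```

>>> {"fn": "step_arm", "kwargs": {
  "targets": [
    [0, 0, 0.7, 0, 0, 0, 1],
    [0, 0, 0, 0, 0, 0, 1]
  ]
}}

```text
clock: 13.27
ee_pos: [0.6648, 0.1687, 0.0584]
tool_rot: [0.0, 1.0, 0.0, 0.0]
contact_force: [-0.4, -1.3, -1.1]
opening: 0.0426
finger_force: 61.1
```

>>> {"fn": "step_arm", "kwargs": {
  "targets": [
    [0, 0, 1, 0, 0, 0, 1],
    [0, 0, 0, 0, 0, 0, 1],
    [0, 0, 0, 0, 0, 0, 1]
  ]
}}

```text
clock: 13.52
ee_pos: [0.6647, 0.1687, 0.0572]
tool_rot: [0.0, 1.0, 0.0, 0.0]
contact_force: [0.4, 0.8, -0.5]
opening: 0.0428
finger_force: 61.1
```

>>> {"fn": "step_arm", "kwargs": {
  "targets": [
    [0, 0, 0.7, 0, 0, 0, 1],
    [0, 0, 0, 0, 0, 0, 1],
    [0, 0, 0, 0, 0, 0, 1]
  ]
}}

```text
clock: 13.77
ee_pos: [0.6648, 0.1688, 0.0571]
tool_rot: [0.0, 1.0, 0.0, 0.0]
contact_force: [-3.1, -0.8, 6.0]
opening: 0.0427
finger_force: 61.6
```

>>> {"fn": "step_arm", "kwargs": {
  "targets": [
    [0, 0, 0.5, 0, 0, 0, 1],
    [0, 0, 0, 0, 0, 0, 1],
    [0, 0, 0, 0, 0, 0, 1]
  ]
}}

```text
clock: 14.02
ee_pos: [0.6648, 0.1688, 0.0571]
tool_rot: [-0.0, 1.0, 0.0, 0.0]
contact_force: [-5.0, -0.8, 10.5]
opening: 0.0428
finger_force: 61.8
```

Seated. Release, lift and go back to the pad for blue.

>>> {"fn": "step_arm", "kwargs": {
  "targets": [
    [0, 0, 0, 0, 0, 0, 0.4],
    [0, 0, 0, 0, 0, 0, -0.2],
    [0, 0, 0, 0, 0, 0, -1],
    [0, 0, 0, 0, 0, 0, -1],
    [0, 0, 0, 0, 0, 0, -1],
    [0, 0, 0, 0, 0, 0, -1],
    [0, 0, -10, 0, 0, 0, -1],
    [0, 0, -25, 0, 0, 0, -1]
  ]
}}

```text
clock: 14.68
ee_pos: [0.6629, 0.1684, 0.0885]
tool_rot: [0.0, 1.0, -0.001, -0.003]
contact_force: [0.3, -0.2, 0.2]
opening: 0.0851
finger_force: 0.0
```

>>> {"fn": "step_arm", "kwargs": {
  "targets": [
    [0, 0, -35, 0, 0, 0, -1],
    [0, 0, -30, 0, 0, 0, -1],
    [10, 3, -10, 0, 0, 0, -1],
    [20, 5, 0, 0, 0, 0, -1],
    [30, 8, 0, 0, 0, 0, -1],
    [30, 8, 0, 0, 0, 0, -1],
    [30, 8, 0, 0, 0, 0, -1],
    [30, 8, 0, 0, 0, 0, -1]
  ]
}}

```text
clock: 15.35
ee_pos: [0.5133, 0.2089, 0.1667]
tool_rot: [0.0, 1.0, 0.0, 0.0]
contact_force: [-0.0, 1.1, -0.3]
opening: 0.0853
finger_force: 0.0
```

>>> {"fn": "step_arm", "kwargs": {
  "targets": [
    [25, 6, 0, 0, 0, 0, -1],
    [15, 3, 0, 0, 0, 0, -1],
    [8, 2, 0, 0, 0, 0, -1],
    [0, 0, 0, 0, 0, 0, -1],
    [0, 0, 0, 0, 0, 0, -1]
  ]
}}

```text
clock: 15.77
ee_pos: [0.4674, 0.2198, 0.1665]
tool_rot: [-0.0, 1.0, 0.0, 0.001]
contact_force: [-1.2, -0.1, 0.0]
opening: 0.0855
finger_force: 0.0
```

Run:
```python
from h import *
s=r.observe();print(s['ee_pos'],s['tool_rot'],s['opening'])
for c in('scene','top'):
  p=optics.capture(c)
  for n in ['blue_lens_center','green_lens_center','green_seat']:
    print(n,[(world(p,x['at']).round(4),round(x['confidence'],2)) for x in place_of(p,n)])
cv2.imwrite('pics/t2.png',p['img'])
```

```text
[0.46739221 0.21984894 0.16649764] [-9.72972857e-05  9.99999772e-01  1.82660550e-04  6.43239051e-04] 0.08554152391747016
blue_lens_center [(array([0.4658, 0.2178, 0.0376]), 0.85)]
green_lens_center [(array([0.6626, 0.1725, 0.0416]), 0.88), (array([0.6648, 0.1676, 0.0076]), 0.66)]
green_seat []
blue_lens_center [(array([0.4582, 0.2209, 0.0357]), 0.65)]
green_lens_center [(array([0.6654, 0.1696, 0.0402]), 0.88)]
green_seat [(array([0.6663, 0.1648, 0.0083]), 0.67), (array([ 0.4361, -0.0118,  0.0089]), 0.2)]
```

View pics/t2.png

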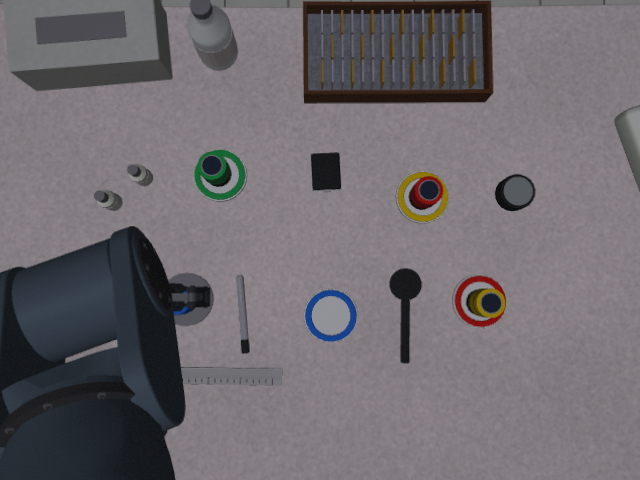

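Green stands in the green dock (top 213,165 over ring 220,175) and the blue dock is empty at (331,315). Now grip blue on the pad.

>>> {"fn": "step_arm", "kwargs": {
  "targets": [
    [2, 0, 20, 0, 0, 0, -1],
    [0, 0, 35, 0, 0, 0, -1],
    [0, 0, 30, 0, 0, 0, -1],
    [0, 0, 18, 0, 0, 0, -1],
    [0, 0, 6, 0, 0, 0, -1],
    [0, 0, 0, 0, 0, 0, -1]
  ]
}}

```text
clock: 16.67
ee_pos: [0.4642, 0.2195, 0.0558]
tool_rot: [0.0, 1.0, -0.0, -0.001]
contact_force: [0.2, -0.0, -0.3]
opening: 0.0853
finger_force: 0.0
```

>>> {"fn": "step_arm", "kwargs": {
  "targets": [
    [0, 0, 0, 0, 0, 0, 1],
    [0, 0, 0, 0, 0, 0, 1],
    [0, 0, 0, 0, 0, 0, 1],
    [0, 0, 0, 0, 0, 0, 1],
    [0, 0, 0, 0, 0, 0, 1],
    [0, 0, 0, 0, 0, 0, 1],
    [0, 0, 0, 0, 0, 0, 1]
  ]
}}

```text
clock: 17.25
ee_pos: [0.4653, 0.2199, 0.0582]
tool_rot: [0.0, 1.0, 0.0, 0.001]
contact_force: [-2.0, -1.1, 7.3]
opening: 0.0427
finger_force: 59.9
```

>>> {"fn": "step_arm", "kwargs": {
  "targets": [
    [0, 0, -6, 0, 0, 0, 1],
    [0, 0, -15, 0, 0, 0, 1],
    [0, 0, -25, 0, 0, 0, 1],
    [0, 0, -30, 0, 0, 0, 1],
    [0, 0, -25, 0, 0, 0, 1],
    [2, -10, -8, 0, 0, 0, 1],
    [3, -25, 0, 0, 0, 0, 1],
    [4, -35, 0, 0, 0, 0, 1]
  ]
}}

```text
clock: 17.92
ee_pos: [0.4554, 0.1497, 0.1663]
tool_rot: [-0.001, 1.0, 0.0, 0.001]
contact_force: [1.7, -1.1, -2.1]
opening: 0.0426
finger_force: 61.3
```

>>> {"fn": "step_arm", "kwargs": {
  "targets": [
    [4, -35, 0, 0, 0, 0, 1],
    [4, -35, 0, 0, 0, 0, 1],
    [4, -35, 0, 0, 0, 0, 1],
    [4, -28, 0, 0, 0, 0, 1],
    [3, -17, 0, 0, 0, 0, 1],
    [0, -8, 0, 0, 0, 0, 1],
    [0, 0, 0, 0, 0, 0, 1],
    [0, 0, 0, 0, 0, 0, 1]
  ]
}}

```text
clock: 18.58
ee_pos: [0.4365, -0.0081, 0.1657]
tool_rot: [0.0, 1.0, 0.0, -0.0]
contact_force: [-0.3, 0.1, -1.7]
opening: 0.0428
finger_force: 61.4
```

Run:
```python
from h import *
s=r.observe();print(s['ee_pos'],s['tool_rot'],s['contact_force'])
p=optics.capture('wrist'); cv2.imwrite('pics/w3.png',p['img'])
for n in ['blue_seat']:
    print(n,[(world(p,x['at']).round(4),round(x['confidence'],2)) for x in place_of(p,n)])
print(proj(p,(.437,-.0095,.013)))
```

```text
[ 0.43648969 -0.00811718  0.16573902] [ 3.94670225e-04  9.99999912e-01  8.76276985e-05 -1.13649354e-04] [-0.26208246  0.14299663 -1.65396312]
blue_seat [(array([ 0.4331, -0.0092,  0.008 ]), 0.58)]
[314.78822662 228.06965841]
```

View pics/w3.png

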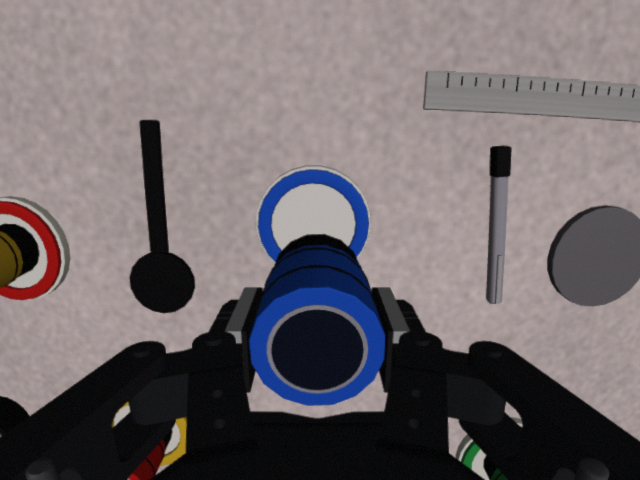

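The blue ring is centred at about (313.5,224), roughly 3 mm nearer the base than my estimate. I'll aim for (0.435, -0.010).

>>> {"fn": "step_arm", "kwargs": {
  "targets": [
    [1, -2, 20, 0, 0, 0, 1],
    [0, 0, 30, 0, 0, 0, 1],
    [0, 0, 28, 0, 0, 0, 1],
    [0, 0, 17, 0, 0, 0, 1],
    [0, 0, 7, 0, 0, 0, 1],
    [0, 0, 2, 0, 0, 0, 1],
    [0, 0, 1, 0, 0, 0, 1],
    [0, 0, 0, 0, 0, 0, 1]
  ]
}}

```text
clock: 19.35
ee_pos: [0.4362, -0.01, 0.0616]
tool_rot: [-0.0, 1.0, -0.0, 0.001]
contact_force: [-1.0, 0.3, -1.7]
opening: 0.0426
finger_force: 61.3
```

>>> {"fn": "step_arm", "kwargs": {
  "targets": [
    [0, 0, 1, 0, 0, 0, 1],
    [0, 0, 0, 0, 0, 0, 1],
    [0, 0, 0, 0, 0, 0, 1]
  ]
}}

```text
clock: 19.6
ee_pos: [0.4359, -0.0103, 0.0604]
tool_rot: [0.0, 1.0, -0.0, 0.001]
contact_force: [0.6, 0.4, -1.9]
opening: 0.0425
finger_force: 61.3
```

>>> {"fn": "step_arm", "kwargs": {
  "targets": [
    [0, 0, 1, 0, 0, 0, 1],
    [0, 0, 0, 0, 0, 0, 1],
    [0, 0, 0, 0, 0, 0, 1]
  ]
}}

```text
clock: 19.85
ee_pos: [0.4356, -0.0103, 0.059]
tool_rot: [0.0, 1.0, -0.0, 0.0]
contact_force: [-0.6, 0.2, -1.2]
opening: 0.0427
finger_force: 61.3
```

>>> {"fn": "step_arm", "kwargs": {
  "targets": [
    [0, 0, 0.7, 0, 0, 0, 1],
    [0, 0, 0, 0, 0, 0, 1],
    [0, 0, 0, 0, 0, 0, 1]
  ]
}}

```text
clock: 20.1
ee_pos: [0.4357, -0.0103, 0.0583]
tool_rot: [0.0, 1.0, -0.0, 0.0]
contact_force: [0.1, -0.4, 1.8]
opening: 0.0428
finger_force: 61.7
```

>>> {"fn": "step_arm", "kwargs": {
  "targets": [
    [0, 0, 0.7, 0, 0, 0, 1],
    [0, 0, 0, 0, 0, 0, 1],
    [0, 0, 0, 0, 0, 0, 1]
  ]
}}

```text
clock: 20.35
ee_pos: [0.4357, -0.0103, 0.0582]
tool_rot: [0.0, 1.0, -0.0, 0.0]
contact_force: [-5.2, -1.0, 15.7]
opening: 0.0429
finger_force: 63.3
```

>>> {"fn": "step_arm", "kwargs": {
  "targets": [
    [0, 0, 0.5, 0, 0, 0, 1],
    [0, 0, 0, 0, 0, 0, 1],
    [0, 0, 0, 0, 0, 0, 1]
  ]
}}

```text
clock: 20.6
ee_pos: [0.4358, -0.0103, 0.0582]
tool_rot: [-0.0, 1.0, -0.0, 0.0]
contact_force: [-7.7, -0.5, 26.6]
opening: 0.0426
finger_force: 64.3
```

Seated. Release and go to the yellow lens at (0.455, -0.247).

>>> {"fn": "step_arm", "kwargs": {
  "targets": [
    [0, 0, -0.5, 0, 0, 0, 0.4],
    [0, 0, 0, 0, 0, 0, -0.2],
    [0, 0, 0, 0, 0, 0, -1],
    [0, 0, 0, 0, 0, 0, -1],
    [0, 0, 0, 0, 0, 0, -1],
    [0, 0, 0, 0, 0, 0, -1],
    [0, 0, -10, 0, 0, 0, -1],
    [0, 0, -25, 0, 0, 0, -1]
  ]
}}

```text
clock: 21.27
ee_pos: [0.4342, -0.0101, 0.0914]
tool_rot: [0.0, 1.0, 0.0, -0.002]
contact_force: [-0.6, 0.0, -0.2]
opening: 0.0853
finger_force: 0.0
```

>>> {"fn": "step_arm", "kwargs": {
  "targets": [
    [0, 0, -35, 0, 0, 0, -1],
    [0, 0, -30, 0, 0, 0, -1],
    [-2, -15, -8, 0, 0, 0, -1],
    [-3, -30, 0, 0, 0, 0, -1],
    [-3, -35, 0, 0, 0, 0, -1],
    [-3, -35, 0, 0, 0, 0, -1],
    [-3, -35, 0, 0, 0, 0, -1],
    [-3, -35, 0, 0, 0, 0, -1]
  ]
}}

```text
clock: 21.93
ee_pos: [0.4524, -0.1969, 0.1663]
tool_rot: [-0.0, 1.0, -0.0, 0.0]
contact_force: [0.4, 0.2, 0.2]
opening: 0.0856
finger_force: 0.0
```

>>> {"fn": "step_arm", "kwargs": {
  "targets": [
    [-2, -28, 0, 0, 0, 0, -1],
    [0, -16, 0, 0, 0, 0, -1],
    [0, -8, 0, 0, 0, 0, -1],
    [0, 0, 0, 0, 0, 0, -1],
    [0, 0, 0, 0, 0, 0, -1]
  ]
}}

```text
clock: 22.35
ee_pos: [0.4544, -0.2467, 0.1657]
tool_rot: [0.0, 1.0, 0.0, -0.0]
contact_force: [0.1, -0.1, -1.2]
opening: 0.0856
finger_force: 0.0
```

Run:
```python
from h import *
s=r.observe();print(s['ee_pos'],s['tool_rot'],s['opening'])
for c in('scene','top'):
  p=optics.capture(c)
  for n in ['blue_lens_center','green_lens_center','yellow_lens_center']:
    print(n,[(world(p,x['at']).round(4),round(x['confidence'],2)) for x in place_of(p,n)])
```

```text
[ 0.45440342 -0.24666535  0.16566247] [ 1.59195189e-04  9.99999961e-01  1.75549580e-04 -1.46540825e-04] 0.0856322904517965
blue_lens_center [(array([ 0.4342, -0.009 ,  0.0372]), 0.75)]
green_lens_center [(array([0.6622, 0.1708, 0.0406]), 0.68), (array([ 0.4344, -0.0086,  0.0391]), 0.31)]
yellow_lens_center [(array([ 0.4508, -0.249 ,  0.0367]), 0.97), (array([ 0.6222, -0.1641,  0.0049]), 0.54)]
blue_lens_center [(array([ 0.43  , -0.008 ,  0.0363]), 0.81)]
green_lens_center [(array([0.6655, 0.1699, 0.0412]), 0.68)]
yellow_lens_center [(array([ 0.4572, -0.2458,  0.0397]), 0.7)]
```

>>> {"fn": "step_arm", "kwargs": {
  "targets": [
    [0, 0, 20, 0, 0, 0, -1],
    [0, 0, 35, 0, 0, 0, -1],
    [0, 0, 30, 0, 0, 0, -1],
    [0, 0, 18, 0, 0, 0, -1],
    [0, 0, 6, 0, 0, 0, -1],
    [0, 0, 0, 0, 0, 0, -1]
  ]
}}

```text
clock: 23.25
ee_pos: [0.4541, -0.2468, 0.0555]
tool_rot: [-0.0, 1.0, 0.001, -0.001]
contact_force: [0.0, -0.6, 0.2]
opening: 0.0856
finger_force: 0.0
```

>>> {"fn": "step_arm", "kwargs": {
  "targets": [
    [0, 0, 0, 0, 0, 0, 1],
    [0, 0, 0, 0, 0, 0, 1],
    [0, 0, 0, 0, 0, 0, 1],
    [0, 0, 0, 0, 0, 0, 1],
    [0, 0, 0, 0, 0, 0, 1],
    [0, 0, 0, 0, 0, 0, 1],
    [0, 0, 0, 0, 0, 0, 1]
  ]
}}

```text
clock: 23.83
ee_pos: [0.4552, -0.2476, 0.0579]
tool_rot: [0.0, 1.0, -0.001, 0.001]
contact_force: [-1.6, 0.3, 8.7]
opening: 0.0425
finger_force: 60.0
```

>>> {"fn": "step_arm", "kwargs": {
  "targets": [
    [0, 0, -6, 0, 0, 0, 1],
    [0, 0, -15, 0, 0, 0, 1],
    [0, 0, -25, 0, 0, 0, 1],
    [0, 0, -30, 0, 0, 0, 1],
    [0, 0, -25, 0, 0, 0, 1],
    [0, 10, -8, 0, 0, 0, 1],
    [0, 22, 0, 0, 0, 0, 1],
    [-1, 32, 0, 0, 0, 0, 1]
  ]
}}

```text
clock: 24.5
ee_pos: [0.4555, -0.1833, 0.166]
tool_rot: [0.001, 1.0, -0.0, 0.001]
contact_force: [0.9, 0.8, -2.8]
opening: 0.0429
finger_force: 61.2
```

>>> {"fn": "step_arm", "kwargs": {
  "targets": [
    [-1, 32, 0, 0, 0, 0, 1],
    [-1, 32, 0, 0, 0, 0, 1],
    [-1, 32, 0, 0, 0, 0, 1],
    [-1, 32, 0, 0, 0, 0, 1],
    [-1, 32, 0, 0, 0, 0, 1],
    [-1, 32, 0, 0, 0, 0, 1],
    [-1, 32, 0, 0, 0, 0, 1],
    [-1, 32, 0, 0, 0, 0, 1]
  ]
}}

```text
clock: 25.17
ee_pos: [0.4627, 0.0747, 0.1652]
tool_rot: [0.0, 1.0, 0.0, -0.0]
contact_force: [0.2, -0.4, -0.6]
opening: 0.0431
finger_force: 61.2
```

>>> {"fn": "step_arm", "kwargs": {
  "targets": [
    [-1, 32, 0, 0, 0, 0, 1],
    [0, 32, 0, 0, 0, 0, 1],
    [0, 32, 0, 0, 0, 0, 1],
    [0, 22, 0, 0, 0, 0, 1],
    [0, 10, 0, 0, 0, 0, 1],
    [0, 4, 0, 0, 0, 0, 1],
    [0, 0, 0, 0, 0, 0, 1],
    [0, 0, 0, 0, 0, 0, 1]
  ]
}}

```text
clock: 25.83
ee_pos: [0.4644, 0.204, 0.1653]
tool_rot: [0.0, 1.0, -0.0, -0.0]
contact_force: [0.7, 0.3, -1.0]
opening: 0.0428
finger_force: 61.2
```

>>> {"fn": "step_arm", "kwargs": {
  "targets": [
    [0, 15, 15, 0, 0, 0, 1],
    [0, 0, 30, 0, 0, 0, 1],
    [0, 0, 28, 0, 0, 0, 1],
    [0, 0, 18, 0, 0, 0, 1],
    [0, 0, 8, 0, 0, 0, 1],
    [0, 0, 3, 0, 0, 0, 1],
    [0, 0, 1, 0, 0, 0, 1],
    [0, 0, 0, 0, 0, 0, 1]
  ]
}}

```text
clock: 26.5
ee_pos: [0.4653, 0.2195, 0.0634]
tool_rot: [0.0, 1.0, 0.0, 0.001]
contact_force: [0.8, -0.2, -1.1]
opening: 0.0429
finger_force: 61.3
```

>>> {"fn": "step_arm", "kwargs": {
  "targets": [
    [0, 0, 1, 0, 0, 0, 1],
    [0, 0, 0, 0, 0, 0, 1],
    [0, 0, 0, 0, 0, 0, 1]
  ]
}}

```text
clock: 26.75
ee_pos: [0.4649, 0.2198, 0.0621]
tool_rot: [-0.0, 1.0, 0.0, 0.001]
contact_force: [-0.4, -0.0, -1.7]
opening: 0.0426
finger_force: 61.3
```

>>> {"fn": "step_arm", "kwargs": {
  "targets": [
    [0, 0, 1, 0, 0, 0, 1],
    [0, 0, 0, 0, 0, 0, 1],
    [0, 0, 0, 0, 0, 0, 1]
  ]
}}

```text
clock: 27.0
ee_pos: [0.4646, 0.2198, 0.0606]
tool_rot: [0.0, 1.0, 0.0, 0.0]
contact_force: [0.1, 0.4, -1.7]
opening: 0.0427
finger_force: 61.3
```

>>> {"fn": "step_arm", "kwargs": {
  "targets": [
    [0, 0, 1, 0, 0, 0, 1],
    [0, 0, 0.5, 0, 0, 0, 1],
    [0, 0, 0, 0, 0, 0, 1],
    [0, 0, 0, 0, 0, 0, 1]
  ]
}}

```text
clock: 27.33
ee_pos: [0.4646, 0.2197, 0.0589]
tool_rot: [0.0, 1.0, -0.0, -0.0]
contact_force: [-1.4, -0.3, -1.3]
opening: 0.0426
finger_force: 61.3
```

>>> {"fn": "step_arm", "kwargs": {
  "targets": [
    [0, 0, 0.7, 0, 0, 0, 1],
    [0, 0, 0, 0, 0, 0, 1],
    [0, 0, 0, 0, 0, 0, 1]
  ]
}}

```text
clock: 27.58
ee_pos: [0.4646, 0.2197, 0.0583]
tool_rot: [0.0, 1.0, -0.0, -0.0]
contact_force: [-0.1, -0.4, -1.7]
opening: 0.0426
finger_force: 61.3
```

>>> {"fn": "step_arm", "kwargs": {
  "targets": [
    [0, 0, 0.5, 0, 0, 0, 1],
    [0, 0, 0, 0, 0, 0, 1],
    [0, 0, 0, 0, 0, 0, 1]
  ]
}}

```text
clock: 27.83
ee_pos: [0.4647, 0.2198, 0.0579]
tool_rot: [0.0, 1.0, 0.0, 0.0]
contact_force: [-1.2, -0.1, 1.2]
opening: 0.0425
finger_force: 61.6
```

>>> {"fn": "step_arm", "kwargs": {
  "targets": [
    [0, 0, 0.5, 0, 0, 0, 1],
    [0, 0, 0, 0, 0, 0, 1],
    [0, 0, 0, 0, 0, 0, 1]
  ]
}}

```text
clock: 28.08
ee_pos: [0.4647, 0.2198, 0.0579]
tool_rot: [-0.0, 1.0, 0.0, 0.0]
contact_force: [-4.1, -1.3, 9.3]
opening: 0.0427
finger_force: 62.4
```

>>> {"fn": "step_arm", "kwargs": {
  "targets": [
    [0, 0, 0, 0, 0, 0, 0.4],
    [0, 0, 0, 0, 0, 0, -0.2],
    [0, 0, 0, 0, 0, 0, -1],
    [0, 0, 0, 0, 0, 0, -1],
    [0, 0, 0, 0, 0, 0, -1],
    [0, 0, 0, 0, 0, 0, -1],
    [0, 0, -10, 0, 0, 0, -1],
    [0, 0, -25, 0, 0, 0, -1]
  ]
}}

```text
clock: 28.75
ee_pos: [0.4632, 0.2192, 0.0909]
tool_rot: [0.0, 1.0, -0.001, -0.002]
contact_force: [0.1, 0.4, -0.7]
opening: 0.0856
finger_force: 0.0
```

>>> {"fn": "step_arm", "kwargs": {
  "targets": [
    [0, 0, -35, 0, 0, 0, -1],
    [0, 0, -30, 0, 0, 0, -1],
    [-5, -10, -8, 0, 0, 0, -1],
    [-10, -23, 0, 0, 0, 0, -1],
    [-13, -31, 0, 0, 0, 0, -1],
    [-13, -31, 0, 0, 0, 0, -1],
    [-13, -31, 0, 0, 0, 0, -1],
    [-13, -31, 0, 0, 0, 0, -1]
  ]
}}

```text
clock: 29.42
ee_pos: [0.532, 0.061, 0.1657]
tool_rot: [-0.0, 1.0, 0.0, 0.0]
contact_force: [0.0, 0.5, 0.7]
opening: 0.0851
finger_force: 0.0
```

>>> {"fn": "step_arm", "kwargs": {
  "targets": [
    [-13, -31, 0, 0, 0, 0, -1],
    [-13, -31, 0, 0, 0, 0, -1],
    [-13, -31, 0, 0, 0, 0, -1],
    [-13, -31, 0, 0, 0, 0, -1],
    [-13, -31, 0, 0, 0, 0, -1],
    [-10, -20, 0, 0, 0, 0, -1],
    [0, 0, 0, 0, 0, 0, -1],
    [0, 0, 0, 0, 0, 0, -1]
  ]
}}

```text
clock: 30.08
ee_pos: [0.6065, -0.1133, 0.1652]
tool_rot: [0.001, 1.0, 0.0, -0.0]
contact_force: [0.3, 0.9, -0.3]
opening: 0.0855
finger_force: 0.0
```

Run:
```python
from h import *
s=r.observe();print(s['ee_pos'],s['tool_rot'],s['opening'])
for c in('scene','top'):
  p=optics.capture(c)
  for n in ['yellow_lens_center','red_lens_center']:
    print(n,[(world(p,x['at']).round(4),round(x['confidence'],2)) for x in place_of(p,n)])
  if c=='scene': cv2.imwrite('pics/s4.png',p['img'][130:430,150:600])
```

```text
[ 0.60646787 -0.11334761  0.16516766] [ 9.27478908e-04  9.99999550e-01  7.77511634e-05 -1.82595209e-04] 0.08546292837898836
yellow_lens_center [(array([0.4626, 0.2204, 0.0346]), 0.56)]
red_lens_center [(array([ 0.6254, -0.1615,  0.0393]), 0.58)]
yellow_lens_center [(array([0.4676, 0.2226, 0.0377]), 0.72)]
red_lens_center []
```

View pics/s4.png

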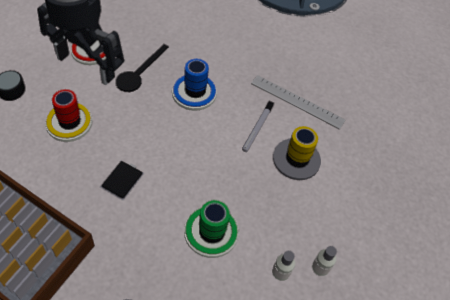

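Yellow is upright on the pad (crop 303,145), and blue and green are home. Now move over red and descend.

>>> {"fn": "step_arm", "kwargs": {
  "targets": [
    [-8, -20, 0, 0, 0, 0, -1],
    [-7, -16, 0, 0, 0, 0, -1],
    [-3, -10, 0, 0, 0, 0, -1],
    [0, 0, 0, 0, 0, 0, -1],
    [0, 0, 0, 0, 0, 0, -1]
  ]
}}

```text
clock: 30.8
ee_pos: [0.6243, -0.158, 0.1651]
tool_rot: [0.0, 1.0, 0.0, -0.0]
contact_force: [0.3, 0.1, -0.3]
opening: 0.0854
finger_force: 0.0
```

>>> {"fn": "step_arm", "kwargs": {
  "targets": [
    [-1, -1, 20, 0, 0, 0, -1],
    [0, 0, 35, 0, 0, 0, -1],
    [0, 0, 30, 0, 0, 0, -1],
    [0, 0, 18, 0, 0, 0, -1],
    [0, 0, 6, 0, 0, 0, -1],
    [0, 0, 0, 0, 0, 0, -1]
  ]
}}

```text
clock: 31.3
ee_pos: [0.6248, -0.1582, 0.0551]
tool_rot: [-0.0, 1.0, 0.0, -0.001]
contact_force: [0.4, -0.4, 0.7]
opening: 0.0852
finger_force: 0.0
```

>>> {"fn": "step_arm", "kwargs": {
  "targets": [
    [0, 0, 0, 0, 0, 0, 1],
    [0, 0, 0, 0, 0, 0, 1],
    [0, 0, 0, 0, 0, 0, 1],
    [0, 0, 0, 0, 0, 0, 1],
    [0, 0, 0, 0, 0, 0, 1],
    [0, 0, 0, 0, 0, 0, 1],
    [0, 0, 0, 0, 0, 0, 1]
  ]
}}

```text
clock: 31.88
ee_pos: [0.6263, -0.1594, 0.0579]
tool_rot: [0.0, 1.0, -0.0, 0.001]
contact_force: [-0.3, 1.1, 6.0]
opening: 0.0428
finger_force: 60.3
```

>>> {"fn": "step_arm", "kwargs": {
  "targets": [
    [0, 0, -6, 0, 0, 0, 1],
    [0, 0, -15, 0, 0, 0, 1],
    [0, 0, -25, 0, 0, 0, 1],
    [0, 0, -30, 0, 0, 0, 1],
    [0, 0, -25, 0, 0, 0, 1],
    [9, -5, -8, 0, 0, 0, 1],
    [20, -10, 0, 0, 0, 0, 1],
    [28, -15, 0, 0, 0, 0, 1]
  ]
}}

```text
clock: 32.55
ee_pos: [0.5684, -0.189, 0.1656]
tool_rot: [-0.001, 1.0, -0.0, 0.001]
contact_force: [0.2, -0.6, -2.2]
opening: 0.0428
finger_force: 61.0
```

>>> {"fn": "step_arm", "kwargs": {
  "targets": [
    [28, -15, 0, 0, 0, 0, 1],
    [28, -15, 0, 0, 0, 0, 1],
    [25, -13, 0, 0, 0, 0, 1],
    [18, -9, 0, 0, 0, 0, 1],
    [9, -5, 0, 0, 0, 0, 1],
    [4, -2, 0, 0, 0, 0, 1],
    [0, 0, 0, 0, 0, 0, 1],
    [0, 0, 0, 0, 0, 0, 1]
  ]
}}

```text
clock: 33.22
ee_pos: [0.4572, -0.2481, 0.1653]
tool_rot: [-0.0, 1.0, -0.0, 0.0]
contact_force: [-0.3, -0.7, -0.9]
opening: 0.043
finger_force: 61.0
```

Run:
```python
from h import *
s=r.observe();print(s['ee_pos'],s['tool_rot'],s['contact_force'])
p=optics.capture('wrist'); cv2.imwrite('pics/w5.png',p['img'])
for n in ['red_seat']:
    print(n,[(world(p,x['at']).round(4),round(x['confidence'],2)) for x in place_of(p,n)])
print(proj(p,(.457,-.248,.013)))
```

```text
[ 0.4571668  -0.24808011  0.16528483] [-1.20472202e-05  9.99999982e-01 -2.47227570e-05  1.89371379e-04] [-0.33904977 -0.65019996 -0.86491641]
red_seat [(array([ 0.45  , -0.2495,  0.0092]), 0.97)]
[316.84074995 227.20669924]
```

View pics/w5.png

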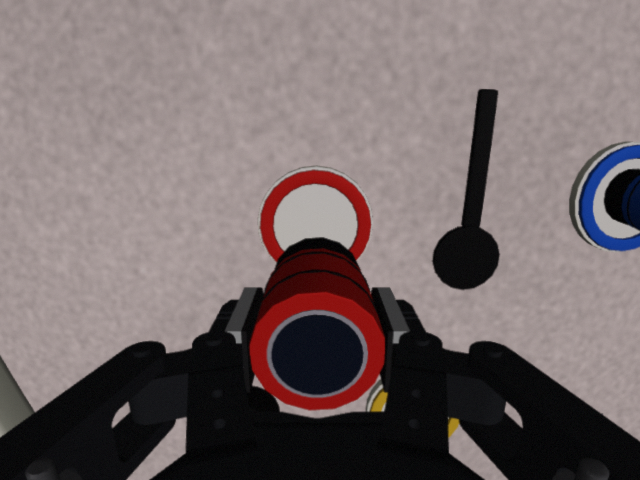

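The red ring is centred at about (315.5,224.5), 2 mm nearer than estimated, so I'll aim for (0.455, -0.249).

>>> {"fn": "step_arm", "kwargs": {
  "targets": [
    [2, -1, 15, 0, 0, 0, 1],
    [0, 0, 30, 0, 0, 0, 1],
    [0, 0, 28, 0, 0, 0, 1],
    [0, 0, 18, 0, 0, 0, 1],
    [0, 0, 8, 0, 0, 0, 1],
    [0, 0, 4, 0, 0, 0, 1],
    [0, 0, 1, 0, 0, 0, 1],
    [0, 0, 0, 0, 0, 0, 1]
  ]
}}

```text
clock: 33.98
ee_pos: [0.4552, -0.2494, 0.062]
tool_rot: [-0.0, 1.0, -0.0, 0.0]
contact_force: [-0.6, -0.1, -1.6]
opening: 0.0425
finger_force: 61.1
```

>>> {"fn": "step_arm", "kwargs": {
  "targets": [
    [0, 0, 1, 0, 0, 0, 1],
    [0, 0, 0.5, 0, 0, 0, 1],
    [0, 0, 0, 0, 0, 0, 1],
    [0, 0, 0, 0, 0, 0, 1]
  ]
}}

```text
clock: 34.32
ee_pos: [0.4548, -0.2494, 0.0602]
tool_rot: [0.0, 1.0, -0.0, 0.0]
contact_force: [0.1, 0.1, -0.2]
opening: 0.0427
finger_force: 61.0
```

>>> {"fn": "step_arm", "kwargs": {
  "targets": [
    [0, 0, 1, 0, 0, 0, 1],
    [0, 0, 0, 0, 0, 0, 1],
    [0, 0, 0, 0, 0, 0, 1]
  ]
}}

```text
clock: 34.57
ee_pos: [0.4546, -0.2493, 0.0588]
tool_rot: [0.0, 1.0, 0.0, -0.0]
contact_force: [-0.1, 0.4, -1.7]
opening: 0.0427
finger_force: 61.0
```

>>> {"fn": "step_arm", "kwargs": {
  "targets": [
    [0, 0, 0.8, 0, 0, 0, 1],
    [0, 0, 0, 0, 0, 0, 1],
    [0, 0, 0, 0, 0, 0, 1]
  ]
}}

```text
clock: 34.82
ee_pos: [0.4546, -0.2493, 0.058]
tool_rot: [0.0, 1.0, 0.0, -0.0]
contact_force: [0.0, 0.5, -0.9]
opening: 0.0424
finger_force: 61.2
```

>>> {"fn": "step_arm", "kwargs": {
  "targets": [
    [0, 0, 0.6, 0, 0, 0, 1],
    [0, 0, 0, 0, 0, 0, 1],
    [0, 0, 0, 0, 0, 0, 1]
  ]
}}

```text
clock: 35.07
ee_pos: [0.4546, -0.2493, 0.0579]
tool_rot: [-0.0, 1.0, -0.0, 0.0]
contact_force: [-3.5, 1.2, 7.1]
opening: 0.0427
finger_force: 62.2
```

>>> {"fn": "step_arm", "kwargs": {
  "targets": [
    [0, 0, 0.4, 0, 0, 0, 1],
    [0, 0, 0, 0, 0, 0, 1],
    [0, 0, 0, 0, 0, 0, 1]
  ]
}}

```text
clock: 35.32
ee_pos: [0.4547, -0.2493, 0.0579]
tool_rot: [0.0, 1.0, -0.0, 0.0]
contact_force: [-4.8, 2.2, 13.4]
opening: 0.042
finger_force: 62.6
```

>>> {"fn": "step_arm", "kwargs": {
  "targets": [
    [0, 0, 0, 0, 0, 0, 0.4],
    [0, 0, 0, 0, 0, 0, -0.2],
    [0, 0, 0, 0, 0, 0, -1],
    [0, 0, 0, 0, 0, 0, -1],
    [0, 0, 0, 0, 0, 0, -1],
    [0, 0, 0, 0, 0, 0, -1],
    [0, 0, -10, 0, 0, 0, -1],
    [0, 0, -25, 0, 0, 0, -1]
  ]
}}

```text
clock: 35.98
ee_pos: [0.4533, -0.2484, 0.0905]
tool_rot: [0.0, 1.0, 0.001, -0.002]
contact_force: [0.0, 0.3, 0.7]
opening: 0.0853
finger_force: 0.0
```

>>> {"fn": "step_arm", "kwargs": {
  "targets": [
    [0, 0, -35, 0, 0, 0, -1],
    [0, 0, -30, 0, 0, 0, -1],
    [0, 10, -8, 0, 0, 0, -1],
    [0, 22, 0, 0, 0, 0, -1],
    [-1, 32, 0, 0, 0, 0, -1],
    [-1, 32, 0, 0, 0, 0, -1],
    [-1, 32, 0, 0, 0, 0, -1],
    [-1, 32, 0, 0, 0, 0, -1]
  ]
}}

```text
clock: 36.65
ee_pos: [0.4582, -0.0877, 0.1653]
tool_rot: [0.0, 1.0, -0.0, 0.0]
contact_force: [0.2, 0.2, -0.2]
opening: 0.0855
finger_force: 0.0
```

>>> {"fn": "step_arm", "kwargs": {
  "targets": [
    [-1, 32, 0, 0, 0, 0, -1],
    [-1, 32, 0, 0, 0, 0, -1],
    [-1, 32, 0, 0, 0, 0, -1],
    [-1, 32, 0, 0, 0, 0, -1],
    [-1, 32, 0, 0, 0, 0, -1],
    [-1, 32, 0, 0, 0, 0, -1],
    [0, 32, 0, 0, 0, 0, -1],
    [0, 32, 0, 0, 0, 0, -1]
  ]
}}

```text
clock: 37.32
ee_pos: [0.4641, 0.1685, 0.1653]
tool_rot: [-0.0, 1.0, 0.0, 0.0]
contact_force: [0.3, 0.1, 0.4]
opening: 0.0853
finger_force: 0.0
```

>>> {"fn": "step_arm", "kwargs": {
  "targets": [
    [0, 25, 0, 0, 0, 0, -1],
    [0, 15, 0, 0, 0, 0, -1],
    [0, 6, 0, 0, 0, 0, -1],
    [0, 0, 0, 0, 0, 0, -1],
    [0, 0, 0, 0, 0, 0, -1]
  ]
}}

```text
clock: 37.73
ee_pos: [0.4644, 0.2123, 0.165]
tool_rot: [-0.0, 1.0, -0.0, -0.0]
contact_force: [0.7, 0.4, 0.3]
opening: 0.0857
finger_force: 0.0
```

Run:
```python
from h import *
s=r.observe();print(s['ee_pos'],s['tool_rot'],s['opening'])
for c in('scene','top'):
  p=optics.capture(c)
  for n in ['yellow_lens_center','red_lens_center']:
    print(n,[(world(p,x['at']).round(4),round(x['confidence'],2)) for x in place_of(p,n)])
```

```text
[0.46442957 0.21226815 0.16500672] [-8.06510639e-05  9.99999979e-01 -1.30406608e-04 -1.33935409e-04] 0.08566343807919743
yellow_lens_center [(array([0.4623, 0.2215, 0.0358]), 0.62), (array([0.4639, 0.2185, 0.0071]), 0.44)]
red_lens_center [(array([ 0.4556, -0.2488,  0.0385]), 0.89)]
yellow_lens_center [(array([0.4681, 0.2228, 0.0415]), 0.56)]
red_lens_center [(array([ 0.4494, -0.2529,  0.0389]), 0.89)]
```

>>> {"fn": "step_arm", "kwargs": {
  "targets": [
    [0, 7.5, 5, 0, 0, 0, -1],
    [0, 0, 25, 0, 0, 0, -1],
    [0, 0, 30, 0, 0, 0, -1],
    [0, 0, 28, 0, 0, 0, -1],
    [0, 0, 15, 0, 0, 0, -1],
    [0, 0, 6, 0, 0, 0, -1],
    [0, 0, 0, 0, 0, 0, -1]
  ]
}}

```text
clock: 38.62
ee_pos: [0.464, 0.2202, 0.0547]
tool_rot: [0.0, 1.0, -0.0, -0.001]
contact_force: [0.3, 0.7, 1.1]
opening: 0.0854
finger_force: 0.0
```

>>> {"fn": "step_arm", "kwargs": {
  "targets": [
    [0, 0, 0, 0, 0, 0, 1],
    [0, 0, 0, 0, 0, 0, 1],
    [0, 0, 0, 0, 0, 0, 1],
    [0, 0, 0, 0, 0, 0, 1],
    [0, 0, 0, 0, 0, 0, 1],
    [0, 0, 0, 0, 0, 0, 1],
    [0, 0, 0, 0, 0, 0, 1]
  ]
}}

```text
clock: 39.2
ee_pos: [0.4652, 0.2205, 0.0572]
tool_rot: [0.0, 1.0, 0.0, 0.001]
contact_force: [-1.7, 0.2, 7.4]
opening: 0.0431
finger_force: 60.1
```

>>> {"fn": "step_arm", "kwargs": {
  "targets": [
    [0, 0, -6, 0, 0, 0, 1],
    [0, 0, -15, 0, 0, 0, 1],
    [0, 0, -25, 0, 0, 0, 1],
    [0, 0, -30, 0, 0, 0, 1],
    [0, 0, -25, 0, 0, 0, 1],
    [-4, -10, -8, 0, 0, 0, 1],
    [-9, -21, 0, 0, 0, 0, 1],
    [-13, -31, 0, 0, 0, 0, 1]
  ]
}}

```text
clock: 39.87
ee_pos: [0.4906, 0.1584, 0.1657]
tool_rot: [-0.001, 1.0, 0.0, 0.001]
contact_force: [0.3, 0.2, -1.8]
opening: 0.0428
finger_force: 61.1
```

>>> {"fn": "step_arm", "kwargs": {
  "targets": [
    [-13, -31, 0, 0, 0, 0, 1],
    [-13, -31, 0, 0, 0, 0, 1],
    [-13, -31, 0, 0, 0, 0, 1],
    [-13, -31, 0, 0, 0, 0, 1],
    [-13, -31, 0, 0, 0, 0, 1],
    [-13, -31, 0, 0, 0, 0, 1],
    [-13, -31, 0, 0, 0, 0, 1],
    [-13, -31, 0, 0, 0, 0, 1]
  ]
}}

```text
clock: 40.53
ee_pos: [0.5945, -0.0921, 0.1646]
tool_rot: [0.0, 1.0, 0.0, -0.0]
contact_force: [0.2, -0.1, -2.3]
opening: 0.043
finger_force: 61.1
```

>>> {"fn": "step_arm", "kwargs": {
  "targets": [
    [-13, -31, 0, 0, 0, 0, 1],
    [-10, -22, 0, 0, 0, 0, 1],
    [-5, -12, 0, 0, 0, 0, 1],
    [-2, -5, 0, 0, 0, 0, 1],
    [0, 0, 0, 0, 0, 0, 1],
    [0, 0, 0, 0, 0, 0, 1]
  ]
}}

```text
clock: 41.03
ee_pos: [0.6241, -0.1589, 0.1646]
tool_rot: [-0.0, 1.0, 0.0, -0.0]
contact_force: [-0.5, 0.0, -1.5]
opening: 0.0432
finger_force: 61.2
```

Run:
```python
from h import *
s=r.observe();print(s['ee_pos'],s['tool_rot'],s['contact_force'])
p=optics.capture('wrist'); cv2.imwrite('pics/w6.png',p['img'])
for n in ['yellow_seat']:
    print(n,[(world(p,x['at']).round(4),round(x['confidence'],2)) for x in place_of(p,n)])
print(proj(p,(.626,-.160,.013)))
```

```text
[ 0.62406703 -0.15887965  0.1646449 ] [-1.55724787e-04  9.99999833e-01  2.79469499e-04 -4.81261207e-04] [-0.53992576  0.0207655  -1.49524022]
yellow_seat [(array([ 0.6267, -0.161 ,  0.0055]), 0.56)]
[315.07166452 230.43443848]
```

View pics/w6.png

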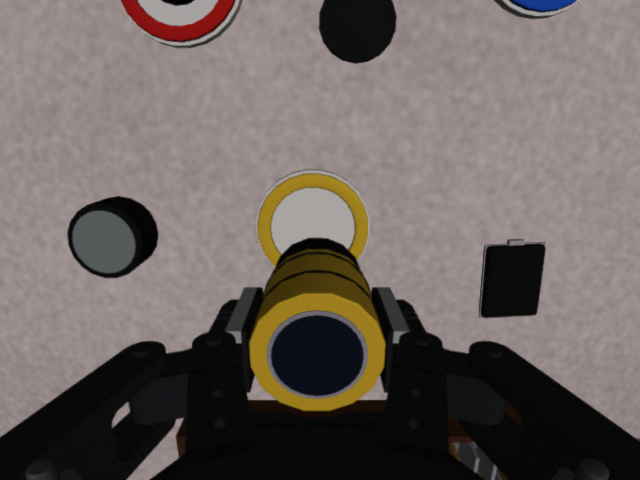

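The yellow ring is centred at about (313.5,229), so the estimate holds to 1–2 mm. Lower at (0.625, -0.161).

>>> {"fn": "step_arm", "kwargs": {
  "targets": [
    [-1, -2, 15, 0, 0, 0, 1],
    [0, 0, 30, 0, 0, 0, 1],
    [0, 0, 28, 0, 0, 0, 1],
    [0, 0, 18, 0, 0, 0, 1],
    [0, 0, 8, 0, 0, 0, 1],
    [0, 0, 4, 0, 0, 0, 1],
    [0, 0, 1, 0, 0, 0, 1],
    [0, 0, 0, 0, 0, 0, 1]
  ]
}}

```text
clock: 41.8
ee_pos: [0.6262, -0.1616, 0.0621]
tool_rot: [-0.0, 1.0, -0.0, 0.001]
contact_force: [0.7, -0.2, -1.5]
opening: 0.0429
finger_force: 61.2
```

>>> {"fn": "step_arm", "kwargs": {
  "targets": [
    [0, 0, 1, 0, 0, 0, 1],
    [0, 0, 0.5, 0, 0, 0, 1],
    [0, 0, 0, 0, 0, 0, 1],
    [0, 0, 0, 0, 0, 0, 1]
  ]
}}

```text
clock: 42.13
ee_pos: [0.6258, -0.1618, 0.06]
tool_rot: [0.0, 1.0, -0.0, 0.0]
contact_force: [-0.1, 0.1, -1.0]
opening: 0.0431
finger_force: 61.2
```

>>> {"fn": "step_arm", "kwargs": {
  "targets": [
    [0, 0, 1, 0, 0, 0, 1],
    [0, 0, 0, 0, 0, 0, 1],
    [0, 0, 0, 0, 0, 0, 1]
  ]
}}

```text
clock: 42.38
ee_pos: [0.6256, -0.1618, 0.0584]
tool_rot: [0.0, 1.0, 0.0, -0.0]
contact_force: [0.1, 0.2, -1.4]
opening: 0.0428
finger_force: 61.2
```

>>> {"fn": "step_arm", "kwargs": {
  "targets": [
    [0, 0, 0.8, 0, 0, 0, 1],
    [0, 0, 0, 0, 0, 0, 1],
    [0, 0, 0, 0, 0, 0, 1]
  ]
}}

```text
clock: 42.63
ee_pos: [0.6256, -0.1618, 0.0576]
tool_rot: [0.0, 1.0, 0.0, -0.0]
contact_force: [0.1, -0.4, -0.7]
opening: 0.0427
finger_force: 61.2
```

>>> {"fn": "step_arm", "kwargs": {
  "targets": [
    [0, 0, 0.6, 0, 0, 0, 1],
    [0, 0, 0, 0, 0, 0, 1],
    [0, 0, 0, 0, 0, 0, 1]
  ]
}}

```text
clock: 42.88
ee_pos: [0.6257, -0.1618, 0.0573]
tool_rot: [0.0, 1.0, -0.0, 0.0]
contact_force: [-1.0, 0.2, 2.5]
opening: 0.0427
finger_force: 61.4
```

>>> {"fn": "step_arm", "kwargs": {
  "targets": [
    [0, 0, 0.5, 0, 0, 0, 1],
    [0, 0, 0, 0, 0, 0, 1],
    [0, 0, 0, 0, 0, 0, 1]
  ]
}}

```text
clock: 43.13
ee_pos: [0.6257, -0.1618, 0.0573]
tool_rot: [0.0, 1.0, -0.0, 0.0]
contact_force: [-3.3, 0.6, 6.2]
opening: 0.043
finger_force: 61.7
```

Seated. Release, lift, and back off to clear the cameras for the final check.

>>> {"fn": "step_arm", "kwargs": {
  "targets": [
    [0, 0, 0, 0, 0, 0, 0.4],
    [0, 0, 0, 0, 0, 0, -0.2],
    [0, 0, 0, 0, 0, 0, -1],
    [0, 0, 0, 0, 0, 0, -1],
    [0, 0, 0, 0, 0, 0, -1],
    [0, 0, 0, 0, 0, 0, -1],
    [0, 0, -10, 0, 0, 0, -1],
    [0, 0, -25, 0, 0, 0, -1]
  ]
}}

```text
clock: 43.8
ee_pos: [0.624, -0.1612, 0.0895]
tool_rot: [0.0, 1.0, 0.001, -0.003]
contact_force: [0.9, -0.4, -0.8]
opening: 0.0854
finger_force: 0.0
```

>>> {"fn": "step_arm", "kwargs": {
  "targets": [
    [0, 0, -35, 0, 0, 0, -1],
    [0, 0, -35, 0, 0, 0, -1],
    [10, 10, -30, 0, 0, 0, -1],
    [20, 20, -20, 0, 0, 0, -1],
    [25, 20, 0, 0, 0, 0, -1],
    [25, 20, 0, 0, 0, 0, -1],
    [25, 0, 0, 0, 0, 0, -1],
    [20, 0, 0, 0, 0, 0, -1]
  ]
}}

```text
clock: 44.47
ee_pos: [0.4989, -0.0907, 0.2124]
tool_rot: [-0.001, 1.0, -0.0, 0.0]
contact_force: [0.1, 0.4, 0.3]
opening: 0.0854
finger_force: 0.0
```

>>> {"fn": "step_arm", "kwargs": {
  "targets": [
    [25, 0, 0, 0, 0, 0, -1],
    [25, 0, 0, 0, 0, 0, -1],
    [25, 0, 0, 0, 0, 0, -1],
    [25, 0, 0, 0, 0, 0, -1],
    [10, 0, 0, 0, 0, 0, -1],
    [0, 0, 0, 0, 0, 0, -1],
    [0, 0, 0, 0, 0, 0, -1]
  ]
}}

```text
clock: 45.05
ee_pos: [0.3914, -0.092, 0.2123]
tool_rot: [0.0, 1.0, -0.0, 0.001]
contact_force: [1.2, 0.4, 0.4]
opening: 0.0855
finger_force: 0.0
```

Run:
```python
from h import *
s=r.observe();print(s['ee_pos'],s['opening'])
for c in('scene','top'):
  p=optics.capture(c)
  for l in L:
    d=place_of(p,l+'_lens_center'); print(l,[(world(p,x['at']).round(4),round(x['confidence'],2)) for x in d[:1]])
  if c=='scene': cv2.imwrite('pics/s9.png',p['img'])
```

```text
[ 0.39140762 -0.09202391  0.21234727] 0.08545628092156621
blue []
yellow [(array([ 0.6222, -0.1611,  0.0355]), 0.86)]
red [(array([ 0.4535, -0.2486,  0.0357]), 0.79)]
green [(array([0.6624, 0.1687, 0.0419]), 0.95)]
blue [(array([ 0.433 , -0.0086,  0.0377]), 0.72)]
yellow [(array([ 0.6303, -0.1609,  0.0398]), 0.97)]
red [(array([ 0.4297, -0.0098,  0.0379]), 0.66)]
green [(array([0.6667, 0.1719, 0.037 ]), 0.58)]
```

View pics/s9.png

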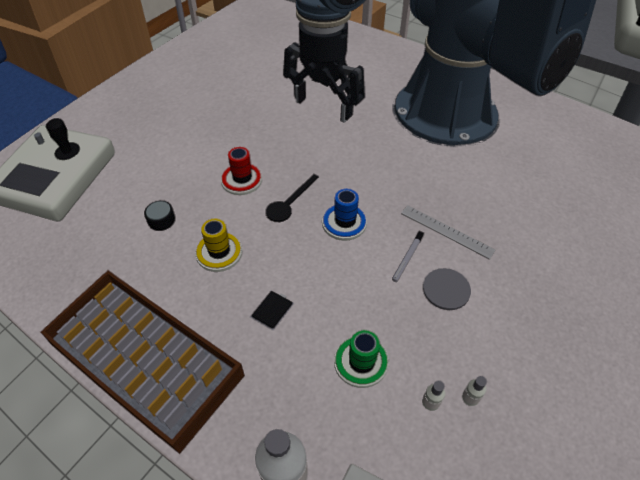

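All four lenses stand upright in their own docks: red (240,165), blue (346,208), yellow (216,240), green (365,350). The arm is clear of everything.

```bash
python3 -c "
from h import *
print(job.sign_off())"
```

```text
the job is handed in; nothing more can be done
None
```

All four lenses are upright in the docks of their own colour and released, the arm is clear of everything, and the job was handed in at about 45 s of the 141 s allowed; sign-off returned no verdict.

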